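# Put four mixed-up takeaway sides back with their own orders

## Robot

A 6-joint arm with a two-finger parallel gripper is mounted at the origin on the work surface. World frame = base frame: x ahead of the robot, y to its left, z up, the work surface at z = 0. Lengths are in m, angles in rad, forces in N, time in s.
With the tool pointing down it reaches from about 0.35 to 0.95 m from the base axis. Payload 17.4 kg.
Tool frame: the origin (TCP) lies on the centre line of the jaws, within the pads' length; the fingertips stand 22 mm ahead of it and the grasp point (between the pads) lies 3 mm ahead of it; z points along the fingers, x is the direction in which the jaws open and shut, and the axes are right-handed (so a half turn about z gives the same grasp; the last joint's range is limited). The gripper opens to 93 mm and grips with 3 to 60 N. Pads are 15 mm wide; open, the fingers measure 128 mm over their backs; the gripper's body (75 mm by 188 mm) begins 65 mm behind the grasp point.
Start: joints at [1.168, 0.116, 1.442, -0, 1.584, -0.038], TCP at [0.241, 0.631, 0.241] pointing down, gripper open.
Joint ranges: [-2.83, 2.83], [-0.83, 2.19], [0.07, 2.5], [-1.14, 4.28], [0.01, 3], [-2.97, 2.97]. Speed limits (rad/s): [1.89, 1.89, 2.22, 3.14, 3.14, 3.14].

## Interface

Orientations are given as a 3x3 rotation matrix whose columns are the frame's x, y, z axes.
In Python, from bench import arm gives the robot as it stands.
- The arm moves only by the tool apply_moves, never from a script. Its argument "moves" is a list of rows, each an object of numbers: "rx", "ry", "rz": the turn, a rotation vector about the tool's x, y, z in rad; "dx", "dy", "dz": the shift along the tool's x, y, z in cm; "grip": the finger opening in cm, from 0 to 9.3. A call has exactly 8 rows; each row shifts and turns the commanded pose from where the row before left it, along the tool's axes as they then stand; what a row does not reach is not made up. A row lasts 1/10 s, in which the tool goes at most 50 mm and 8.59 degrees, less where a joint would pass 70% of its speed; a pose out of reach is approached as far as the arm can. A call with a gripper value outside its range is refused whole. The fingers move at their own pace and stop on an object; "force" is the grip in N (left out, the last holds). Time passes only in rows, so rows that do not move let the fingers close, or fill a call up. It gives the time, the measured TCP pose, the force and the opening at its end, in the units of the state.
- arm.sense(): the state, without advancing time (a new reading comes with each control period).
- arm.get_image(name): name is "side" or "top" or "wrist"; returns (picture, depth): 480x640x3 uint8, red, green, blue; 480x640 float32, m along the optical axis (not along the pixel's ray), 0 where there is no reading.
- arm.camera_info(name): a dict with "fx", "fy", "cx", "cy" (pixels), "position" and "attitude" of the camera in the world. Camera axes: x right, y up, looking along -z (the intrinsics and any distortion apply to the point x, -y, -z); pixel columns grow to the right and rows downward; lengths in m; the calibration is good to about 2 mm. A picture is of the moment at which its call begins: read the wrist's pose just before it. camera_info takes no time and is no camera call; for the wrist camera it gives the pose at the moment of the call.
- arm.finish_job(): hands the job in, once; it reports no verdict.
The state is a dict: "time": time; "qpos": joint angles; "dq": joint speeds; "joint_torque": joint torques, N m; "eef_pos": TCP position; "tool_rot": TCP orientation; "ft_force": force on the tool from outside, world axes, zero at the start; "wrist_torque": the same for the moment, N m; "finger_gap": finger opening in m.
Only numpy, scipy, OpenCV 4.12 (cv2) and the standard library are available. Lean on these libraries where they do the work, as an engineer would, in place of code of your own. Each camera call takes 0.05 s, during which the arm holds its last target.

## Task

The sides of these four takeaway orders have been mixed up between the trays: stand each one in the fibre cup seat of its own tray, the can with the pizza box, the green glass bottle with the round salad bowl, the coffee cup with the oblong foil tray and the dip tub with the brown burger box. A seat takes only one thing, so park one on the empty black rubber mat (or on any clear bit of counter) on the way. Do not tip any of them over, and leave the cheese shaker standing where it is.

Things in the scene. Friction and masses are not known exactly. Their poses are not given: they have to be found in the camera images.
- can: Slim plain aluminium drinks can, 53 mm in diameter and 134 mm high, with a ring pull; straight-sided from 7 to 118 mm, about 0.27 kg. Origin: centre of its underside, z up along it.
- bottle: Small dark green glass water bottle, 155 mm high: body 54 mm in diameter up to 85 mm, shoulder narrowing to a neck 25 to 27 mm in diameter from 118 to 135 mm, aluminium cap 29 mm in diameter from 135 to 155 mm; white paper label, about 0.33 kg. Origin: centre of its underside, z up along it.
- cup: Small white paper coffee cup with a kraft sleeve and a black sip lid, 77 mm high: 46 mm in diameter at the foot, widening to 61 mm; lid rim 65 mm in diameter from 58 to 67 mm, lid top 57 to 60 mm in diameter; about 0.12 kg. Origin: centre of its underside, z up along it.
- tub: Low round black dip tub with a flat white lid, 42 mm high: 50 mm in diameter at the foot, widening to 60 mm; lid rim 64 mm in diameter from 34 to 42 mm, with a small tear tab; about 0.09 kg. Origin: centre of its underside, z up along it.
- tray_pizza: Fixed grey order tray with a flat square red pizza box (180 x 180 x 38 mm) and a fibre cup seat (96 mm square), which is for the can. Seat: round well 72 mm across, floor 7 mm and top 18 mm above the counter. Origin: on the counter under the well's centre; x points from the well to the meal pack, centred 155 mm behind it. Tray: x -60 to 255 mm, 195 mm wide, rim 12 mm high.
- tray_bowl: Fixed grey order tray with a round lidded salad bowl (150 mm across, 68 mm high) and a fibre cup seat (96 mm square), which is for the bottle. Seat: round well 72 mm across, floor 7 mm and top 18 mm above the counter. Origin: on the counter under the well's centre; x points from the well to the meal pack, centred 155 mm behind it. Tray: x -60 to 255 mm, 195 mm wide, rim 12 mm high.
- tray_foil: Fixed grey order tray with an oblong aluminium foil tray (115 x 175 x 50 mm) and a fibre cup seat (96 mm square), which is for the coffee cup. Seat: round well 72 mm across, floor 7 mm and top 18 mm above the counter. Origin: on the counter under the well's centre; x points from the well to the meal pack, centred 155 mm behind it. Tray: x -60 to 255 mm, 195 mm wide, rim 12 mm high.
- tray_burger: Fixed grey order tray with a tapered brown card burger box (120 x 120 x 68 mm) and a fibre cup seat (96 mm square), which is for the dip tub. Seat: round well 72 mm across, floor 7 mm and top 18 mm above the counter. Origin: on the counter under the well's centre; x points from the well to the meal pack, centred 155 mm behind it. Tray: x -60 to 255 mm, 195 mm wide, rim 12 mm high.
- mat: Black rubber bar mat, 80 x 80 x 4 mm, fixed flat on the counter between robot and trays, empty at the start: the free spot, where one thing can stand. In the same strip, their centres at least 210 mm from the mat's, stand the shaker and a fixed black pot of wooden cutlery (80 mm across, 135 mm high). Origin: centre of its underside.
- shaker: Glass cheese shaker with a perforated steel top, 61 mm in diameter, 103 mm high, about 0.28 kg, standing loose on the counter in the strip between the robot and the trays; not part of the orders. Origin: centre of its underside.
Not all that is in view belongs to the job. What is shaped like the can but orange is not meant.

How it is judged:
At the end, for the whole second after the job is handed in: The can stands in the cup seat of the pizza tray, the bottle in the salad tray's, the cup in the foil tray's and the tub in the burger tray's: each down in its well (underside under 11.5 mm above the counter), within 14 mm of its centre, upright to 0.12 rad, at rest (horizontal distance between can and tray_pizza below 0.014 m and z of can in the frame of tray_pizza below 0.0115 m and angle between each of can, bottle, cup, tub's own z axis and vertical below 0.12 rad and linear speed of each of can, bottle, cup, tub below 0.02 m/s and horizontal distance between bottle and tray_bowl below 0.014 m and z of bottle in the frame of tray_bowl below 0.0115 m and horizontal distance between cup and tray_foil below 0.014 m and z of cup in the frame of tray_foil below 0.0115 m and horizontal distance between tub and tray_burger below 0.014 m and z of tub in the frame of tray_burger below 0.0115 m); the robot touches nothing.
It fails at once if a can, bottle, cup or tub is tipped over (leans more than 0.6 rad) (angle between any of can, bottle, cup, tub's own z axis and vertical above 0.6 rad).
It fails at once if the cheese shaker is moved more than 30 mm (distance of shaker from where it was at the start of the episode above 0.03 m).
It also fails if it takes over 136 s, if anything falls off the work surface, if the arm or the gripper's body presses on something with over 40 N, if the wrist force passes 120 N, or if a joint passes its speed limit or range.

## Working session

There is one attempt and no reset: what is moved stays moved. The work goes in short steps, Python scripts to look and compute and a tool call to move; the robot and the scene stay as the last step left them, time stands still between calls to the robot, and variables do not carry over. Pictures are saved under pics/ and viewed, and the job is handed in when it is done.

Besides the shell and the picture viewer there is one more tool, called after "Emit:" in YAML: its name, and indented under it one key for each argument. apply_moves: Moves the arm, as the interface text tells. Its arguments: {"type":"object","properties":{"moves":{"type":"array"},"force":{"type":"number"}},"required":["moves"]}

```bash
ls; mkdir -p pics
python3 - <<'E'
from bench import arm
import cv2,numpy as np
s=arm.sense();print(s)
for n in("top","side"):
    p,d=arm.get_image(n);cv2.imwrite(f"pics/{n}0.png",p[...,::-1]);np.save(f"pics/{n}0.npy",d);i=arm.camera_info(n);print(n,i)
E
```

```text
pics
{'time': 0.0, 'qpos': array([ 1.16818945e+00,  1.16489183e-01,  1.44229840e+00, -1.35977078e-07,
        1.58400570e+00, -3.78063250e-02]), 'dq': array([ 0.00105542, -0.00077597, -0.00044778,  0.00066932, -0.00047716,
        0.00010819]), 'joint_torque': array([ 5.38106451e-04, -7.21279049e+01, -6.22613740e+01,  7.80452625e-02,
        2.38237245e-02, -1.36372146e-04]), 'eef_pos': array([0.24075178, 0.63039933, 0.23988244]), 'tool_rot': array([[ 3.56762700e-01,  9.34194923e-01, -4.70302463e-04],
       [ 9.34194271e-01, -3.56763007e-01, -1.10468174e-03],
       [-1.19977459e-03, -4.52446269e-05, -9.99999279e-01]]), 'ft_force': array([0.94690653, 0.70005682, 0.37818602]), 'wrist_torque': array([-0.00073042,  0.00923783,  0.01042624]), 'finger_gap': 0.09305153929519693}
top {'fx': 573.518318040202, 'fy': 573.518318040202, 'cx': 318.43681264840666, 'cy': 240.8156082287951, 'position': array([0.38693763, 0.07162901, 1.55702146]), 'attitude': array([[ 3.01773097e-04,  9.97689843e-01, -6.79329576e-02],
       [-9.99950028e-01, -3.77761861e-04, -9.98995498e-03],
       [-9.99253909e-03,  6.79325776e-02,  9.97639872e-01]])}
side {'fx': 444.4002925316134, 'fy': 444.4002925316134, 'cx': 319.3368619055406, 'cy': 236.04554361553915, 'position': array([ 0.04459305, -0.75522662,  0.76330336]), 'attitude': array([[ 0.87500558,  0.29788338, -0.38161596],
       [-0.48392869,  0.51646167, -0.7064562 ],
       [-0.01335154,  0.80282802,  0.59606115]])}
```

View pics/top0.png

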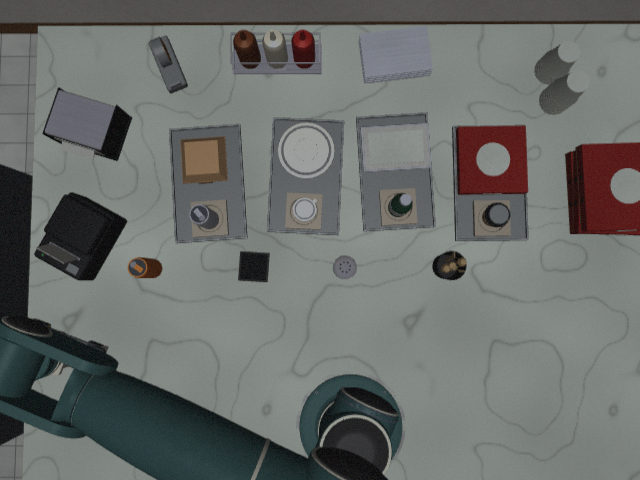

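View pics/side0.png

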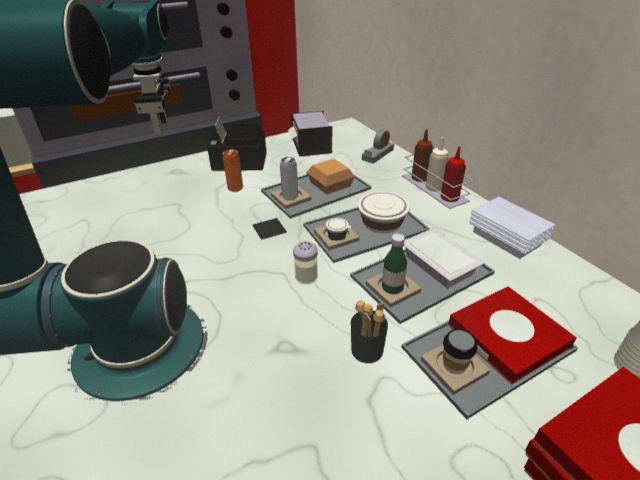

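The top view shows the can at (205,216) in the burger tray, the tub at (304,209) in the bowl tray, the bottle at (402,205) in the foil tray and the cup at (495,214) in the pizza tray. The mat is at (254,266) and empty, the shaker at (344,267) and the cutlery pot at (450,265). The orange decoy is at (145,267).

```bash
cat > h.py <<'E'
import numpy as np,cv2
def cloud(d,i):
    v,u=np.mgrid[:d.shape[0],:d.shape[1]]
    P=np.stack([(u-i['cx'])/i['fx']*d,-(v-i['cy'])/i['fy']*d,-d],-1)
    return P@np.array(i['attitude']).T+i['position']
E
python3 - <<'E'
from bench import arm
import cv2,numpy as np
from h import cloud
i=arm.camera_info("top");d=np.load("pics/top0.npy");im=cv2.imread("pics/top0.png")
W=cloud(d,i)
print("counter z",[W[v,u,2].round(4) for u,v in((300,330),(150,220),(545,300),(330,360))])
def comp(name,roi,zlo,zhi):
    u0,v0,u1,v1=roi;w=W[v0:v1,u0:u1].reshape(-1,3)
    m=(w[:,2]>zlo)&(w[:,2]<zhi);w=w[m]
    (cx,cy),(a,b),ang=cv2.minAreaRect((w[:,:2]*1000).astype(np.float32))
    print(name,m.sum(),"rect",round(cx,1),round(cy,1),round(a,1),round(b,1),round(ang,1),"mean",(w.mean(0)*1000).round(1))
comp("can top",(180,190,235,240),.12,.17)
comp("tub top",(280,185,330,235),.04,.07)
comp("bottle top",(378,180,425,230),.148,.18)
comp("cup lid",(470,195,520,235),.06,.1)
comp("shaker",(325,250,365,285),.085,.13)
comp("pot",(425,245,475,285),.1,.2)
comp("orange",(120,250,170,285),.12,.17)
comp("mat",(230,245,280,290),.002,.008)
# seats by colour
hsv=cv2.cvtColor(im,cv2.COLOR_BGR2HSV)
for n,(u,v) in dict(burger=(205,216),bowl=(304,209),foil=(398,206),pizza=(492,217)).items():
    sub=hsv[v-27:v+27,u-27:u+27];w=W[v-27:v+27,u-27:u+27]
    m=(abs(sub[...,0].astype(int)-15)<8)&(sub[...,1]>45)&(sub[...,2]>90)&(w[...,2]<.03)&(w[...,2]>0.009)
    q=(w[m][:,:2]*1000).astype(np.float32)
    print(n,m.sum(),cv2.minAreaRect(q),"zmed",np.median(w[m][:,2]))
    # tray outline: z>5mm & grey, component
for n,r in dict(burger=(165,118,250,250),bowl=(262,112,350,242),foil=(352,108,441,236),pizza=(448,118,534,247)).items():
    w=W[r[1]:r[3],r[0]:r[2]].reshape(-1,3);c=hsv[r[1]:r[3],r[0]:r[2]].reshape(-1,3)
    m=(w[:,2]>.002)&(w[:,2]<.02)
    print("tray",n,m.sum(),cv2.minAreaRect((w[m][:,:2]*1000).astype(np.float32)))
E
```

```text
counter z [np.float64(-0.0037), np.float64(0.0009), np.float64(0.0022), np.float64(-0.0033)]
can top 364 rect 550.8 382.0 49.8 49.6 40.1 mean [550.3 380.8 141.1]
tub top 466 rect 575.5 123.6 62.3 61.1 0.2 mean [575.  123.3  50.9]
bottle top 118 rect 583.6 -126.9 28.0 26.7 88.3 mean [ 583.7 -126.4  161.8]
cup lid 501 rect 557.5 -374.5 63.1 60.0 0.8 mean [ 556.  -373.6   83. ]
shaker 440 rect 421.0 19.7 57.7 58.1 45.0 mean [420.7  19.9  99.6]
pot 227 rect 422.4 -254.3 50.2 57.8 51.0 mean [ 426.2 -250.7  125. ]
orange 362 rect 419.0 535.5 50.2 50.2 0.1 mean [419.2 533.3 134.8]
mat 1129 rect 421.9 260.4 119.3 134.0 0.0 mean [422.1 260.7   4.7]
burger 0 ((0.0, 0.0), (0.0, 0.0), 0.0) zmed nan
bowl 0 ((0.0, 0.0), (0.0, 0.0), 0.0) zmed nan
foil 0 ((0.0, 0.0), (0.0, 0.0), 0.0) zmed nan
pizza 0 ((0.0, 0.0), (0.0, 0.0), 0.0) zmed nan
tray burger 6100 ((651.5238647460938, 393.17333984375), (364.4275207519531, 233.2585906982422), 0.5664307475090027)
tray bowl 5622 ((670.651611328125, 123.18309020996094), (240.1465301513672, 357.48876953125), 89.987060546875)
tray foil 5048 ((683.8414306640625, -125.49573516845703), (242.44773864746094, 351.8243103027344), 89.80609130859375)
tray pizza 3556 ((654.4039916992188, -382.4683837890625), (234.7630615234375, 354.9391174316406), 89.27832794189453)
  return _methods._mean(a, axis=axis, dtype=dtype,
  ret = ret.dtype.type(ret / rcount)
```

Run:
```python
import cv2
im=cv2.imread("pics/top0.png")
cv2.imwrite("pics/crop0.png",cv2.resize(im[110:290,120:540],(800,343),interpolation=cv2.INTER_CUBIC))
```

```text
(no output)
```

View pics/crop0.png

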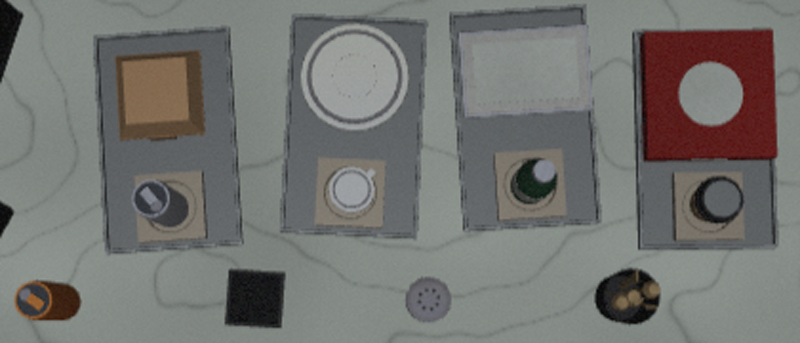

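The crop shows each seat as a kraft square around its object; I'll segment them by colour and project onto the known heights.

```bash
cat >> h.py <<'E'
def ray(u,v,z,i):
    D=np.array([(u-i['cx'])/i['fx'],-(v-i['cy'])/i['fy'],-1.])@np.array(i['attitude']).T
    p=np.array(i['position']);return p+D*(z-p[2])/D[2]
E
python3 - <<'E'
from bench import arm
import cv2,numpy as np
from h import *
i=arm.camera_info("top");im=cv2.imread("pics/top0.png");hsv=cv2.cvtColor(im,cv2.COLOR_BGR2HSV)
print(hsv[235,195],hsv[230,224],hsv[233,480],hsv[239,220],hsv[200,180])
for n,(u,v) in dict(burger=(209,218),bowl=(304,210),foil=(398,206),pizza=(492,217)).items():
    sub=hsv[v-26:v+26,u-26:u+26].astype(int)
    m=(sub[...,0]>5)&(sub[...,0]<25)&(sub[...,1]>40)&(sub[...,2]>70)
    vv,uu=np.nonzero(cv2.morphologyEx(m.astype(np.uint8),cv2.MORPH_OPEN,np.ones((2,2),np.uint8)))
    q=np.array([ray(a+u-26,b+v-26,.018,i)[:2]*1000 for a,b in zip(uu,vv)],np.float32)
    print(n,m.sum(),cv2.minAreaRect(q))
W=cloud(np.load("pics/top0.npy"),i)
for n,r,lo,hi,z in (("can",(180,190,235,240),.12,.17,.134+.007),("tub",(280,185,330,235),.04,.07,.049),("bottle",(378,180,425,230),.148,.18,.162),("cup",(470,195,520,235),.06,.1,.077),("shaker",(325,250,365,285),.085,.13,.1),("orange",(120,250,170,285),.12,.17,.134)):
    u0,v0,u1,v1=r;m=(W[v0:v1,u0:u1,2]>lo)&(W[v0:v1,u0:u1,2]<hi)
    vv,uu=np.nonzero(m);c,rad=cv2.minEnclosingCircle(np.stack([uu,vv],1).astype(np.float32))
    print(n,c,rad,ray(c[0]+u0,c[1]+v0,z,i).round(4))
m=(im[245:290,230:280].max(-1)<60);vv,uu=np.nonzero(m)
print("mat",ray((uu.min()+uu.max())/2+230,(vv.min()+vv.max())/2+245,.004,i).round(4),m.sum())
E
```

```text
[ 20  31 125] [ 17  32 126] [ 19  33 122] [75 10 98] [ 96  13 100]Traceback (most recent call last):
  File "<stdin>", line 11, in <module>
cv2.error: OpenCV(4.12.0) /io/opencv/modules/imgproc/src/convhull.cpp:143: error: (-215:Assertion failed) total >= 0 && (depth == CV_32F || depth == CV_32S) in function 'convexHull'
```

```bash
cat > m.py <<'E'
from bench import arm
import cv2,numpy as np,sys
from h import *
i=arm.camera_info("top");im=cv2.imread("pics/top0.png");hsv=cv2.cvtColor(im,cv2.COLOR_BGR2HSV)
for n,(u,v) in dict(burger=(209,218),bowl=(304,210),foil=(398,206),pizza=(492,217)).items():
    sub=hsv[v-26:v+26,u-26:u+26].astype(int)
    m=(sub[...,0]>8)&(sub[...,0]<30)&(sub[...,1]>22)&(sub[...,2]>70)
    m=cv2.morphologyEx(m.astype(np.uint8),cv2.MORPH_OPEN,np.ones((3,3),np.uint8))
    k,l,st,_=cv2.connectedComponentsWithStats(m);m=l==1+np.argmax(st[1:,4])
    vv,uu=np.nonzero(m)
    q=np.array([ray(a+u-26,b+v-26,.018,i)[:2]*1000 for a,b in zip(uu,vv)],np.float32)
    print(n,m.sum(),cv2.minAreaRect(q))
W=cloud(np.load("pics/top0.npy"),i)
for n,r,lo,hi,z in (("can",(180,190,235,240),.12,.17,.134+.007),("tub",(280,185,330,235),.04,.07,.049),("bottle",(378,180,425,230),.148,.18,.162),("cup",(470,195,520,235),.06,.1,.077),("shaker",(325,250,365,285),.085,.13,.1),("orange",(120,250,170,285),.12,.17,.134)):
    u0,v0,u1,v1=r;m=(W[v0:v1,u0:u1,2]>lo)&(W[v0:v1,u0:u1,2]<hi)
    vv,uu=np.nonzero(m);c,rad=cv2.minEnclosingCircle(np.stack([uu,vv],1).astype(np.float32))
    print(n,c,rad,ray(c[0]+u0,c[1]+v0,z,i).round(4))
m=(im[245:290,230:280].max(-1)<60);vv,uu=np.nonzero(m)
print("mat",ray((uu.min()+uu.max())/2+230,(vv.min()+vv.max())/2+245,.004,i).round(4),m.sum())
E
python3 m.py
```

```text
burger 672 ((553.4509887695312, 382.65814208984375), (94.99694061279297, 95.56168365478516), 4.2017693519592285)
bowl 729 ((573.1173095703125, 127.64741516113281), (94.17498779296875, 95.2940902709961), 87.2303466796875)
foil 779 ((584.644775390625, -127.23944854736328), (94.83502960205078, 95.83039855957031), 2.9419732093811035)
pizza 641 ((553.15869140625, -378.0719909667969), (93.73165130615234, 91.91383361816406), 89.97247314453125)
can (20.0, 24.0) 11.180439949035645 [0.5503 0.3805 0.141 ]
tub (25.48550796508789, 22.678743362426758) 13.572265625 [0.5775 0.121  0.049 ]
bottle (27.0, 19.0) 6.324655532836914 [ 0.5844 -0.1262  0.162 ]
cup (27.0, 19.16666603088379) 12.702899932861328 [ 0.5566 -0.3755  0.077 ]
shaker (19.552631378173828, 16.552631378173828) 11.831381797790527 [0.4207 0.0199 0.1   ]
orange (18.5, 17.0) 11.236202239990234 [0.4187 0.5334 0.134 ]
mat [0.423  0.2644 0.004 ] 828
```

Seats measure about 95 mm square against 96 mm given, so the measurements hold. Seat centres in mm are burger (553,383), bowl (573,128), foil (585,-127) and pizza (553,-378), with the mat at (423,264).

Plan: tub to mat, bottle to bowl, cup to foil, can to pizza, tub to burger. First I turn the jaws along world y, which makes dx equal +y, dy equal +x and dz down.

Emit:
apply_moves:
  moves:
    - {"rz": -0.0912, "grip": 9.3}
    - {"rz": -0.0912}
    - {"rz": -0.0912}
    - {"rz": -0.0912}
    - {"dx": -1.5, "dy": 1}
    - {"dx": -3, "dy": 2}
    - {"dx": -4, "dy": 2.7}
    - {"dx": -4, "dy": 2.7}
  force: 20

```text
invalid input
```

Emit:
apply_moves:
  moves:
    - {"rx": 0, "ry": 0, "rz": -0.0912, "dx": 0, "dy": 0, "dz": 0, "grip": 9.3}
    - {"rx": 0, "ry": 0, "rz": -0.0912, "dx": 0, "dy": 0, "dz": 0, "grip": 9.3}
    - {"rx": 0, "ry": 0, "rz": -0.0912, "dx": 0, "dy": 0, "dz": 0, "grip": 9.3}
    - {"rx": 0, "ry": 0, "rz": -0.0912, "dx": 0, "dy": 0, "dz": 0, "grip": 9.3}
    - {"rx": 0, "ry": 0, "rz": 0, "dx": -1.5, "dy": 1, "dz": 0, "grip": 9.3}
    - {"rx": 0, "ry": 0, "rz": 0, "dx": -3, "dy": 2, "dz": 0, "grip": 9.3}
    - {"rx": 0, "ry": 0, "rz": 0, "dx": -4, "dy": 2.7, "dz": 0, "grip": 9.3}
    - {"rx": 0, "ry": 0, "rz": 0, "dx": -4, "dy": 2.7, "dz": 0, "grip": 9.3}
  force: 20

```text
time: 0.9
eef_pos: [0.3255, 0.5035, 0.2402]
tool_rot: [[0.002, 1.0, -0.0], [1.0, -0.002, -0.001], [-0.001, -0.0, -1.0]]
ft_force: [1.0, -0.6, -0.0]
finger_gap: 0.0929
```

Emit:
apply_moves:
  moves:
    - {"rx": 0, "ry": 0, "rz": 0, "dx": -4, "dy": 2.6, "dz": 0, "grip": 9.3}
    - {"rx": 0, "ry": 0, "rz": 0, "dx": -4, "dy": 2.6, "dz": 0, "grip": 9.3}
    - {"rx": 0, "ry": 0, "rz": 0, "dx": -4, "dy": 2.6, "dz": 0, "grip": 9.3}
    - {"rx": 0, "ry": 0, "rz": 0, "dx": -4, "dy": 2.6, "dz": 0, "grip": 9.3}
    - {"rx": 0, "ry": 0, "rz": 0, "dx": -4, "dy": 2.6, "dz": 0, "grip": 9.3}
    - {"rx": 0, "ry": 0, "rz": 0, "dx": -4, "dy": 2.6, "dz": 0, "grip": 9.3}
    - {"rx": 0, "ry": 0, "rz": 0, "dx": -4, "dy": 2.6, "dz": 0, "grip": 9.3}
    - {"rx": 0, "ry": 0, "rz": 0, "dx": -4, "dy": 2.6, "dz": 0, "grip": 9.3}

```text
time: 1.7
eef_pos: [0.5332, 0.1828, 0.2406]
tool_rot: [[0.003, 1.0, 0.0], [1.0, -0.003, -0.0], [-0.0, 0.0, -1.0]]
ft_force: [-0.1, 1.1, -0.1]
finger_gap: 0.093
```

Emit:
apply_moves:
  moves:
    - {"rx": 0, "ry": 0, "rz": 0, "dx": -2.5, "dy": 1.8, "dz": 0, "grip": 9.3}
    - {"rx": 0, "ry": 0, "rz": 0, "dx": -2, "dy": 1.4, "dz": 0, "grip": 9.3}
    - {"rx": 0, "ry": 0, "rz": 0, "dx": -1.3, "dy": 0.9, "dz": 1, "grip": 9.3}
    - {"rx": 0, "ry": 0, "rz": 0, "dx": 0, "dy": 0, "dz": 3, "grip": 9.3}
    - {"rx": 0, "ry": 0, "rz": 0, "dx": 0, "dy": 0, "dz": 3, "grip": 9.3}
    - {"rx": 0, "ry": 0, "rz": 0, "dx": 0, "dy": 0, "dz": 1.5, "grip": 9.3}
    - {"rx": 0, "ry": 0, "rz": 0, "dx": 0, "dy": 0, "dz": 0.5, "grip": 9.3}
    - {"rx": 0, "ry": 0, "rz": 0, "dx": 0, "dy": 0, "dz": 0, "grip": 9.3}

```text
time: 2.5
eef_pos: [0.5737, 0.1277, 0.1507]
tool_rot: [[0.0, 1.0, -0.0], [1.0, -0.0, -0.0], [-0.0, -0.0, -1.0]]
ft_force: [-0.0, 0.0, 0.2]
finger_gap: 0.0931
```

```bash
cat > wr.py <<'E'
from bench import arm
import cv2,numpy as np,sys
from h import *
n=sys.argv[1];i=arm.camera_info("wrist");p,d=arm.get_image("wrist")
cv2.imwrite(f"pics/{n}.png",p[...,::-1]);np.save(f"pics/{n}.npy",d);np.save(f"pics/{n}_i.npy",i,allow_pickle=True)
W=cloud(d,i);s=arm.sense();print(s['eef_pos'],i['position'],i['fx'])
def proj(P):
    q=(np.array(P)-i['position'])@np.array(i['attitude']);return i['cx']+i['fx']*q[0]/-q[2],i['cy']-i['fy']*q[1]/-q[2]
im=p[...,::-1].copy()
for a in sys.argv[2:]:
    P=[float(x) for x in a.split(',')];u,v=proj(P);print(a,u,v);cv2.drawMarker(im,(int(u),int(v)),(0,0,255),0,20)
cv2.imwrite(f"pics/{n}.png",im)
E
python3 wr.py w1 .574,.1245,.049 .573,.1276,.018
```

```text
[0.57402622 0.12777593 0.15155982] [0.4889066  0.12734095 0.29454091] 415.1405835417127
.574,.1245,.049 310.1887013888875 254.60559807538846
.573,.1276,.018 315.1160911721781 238.66598289896515
```

View pics/w1.png

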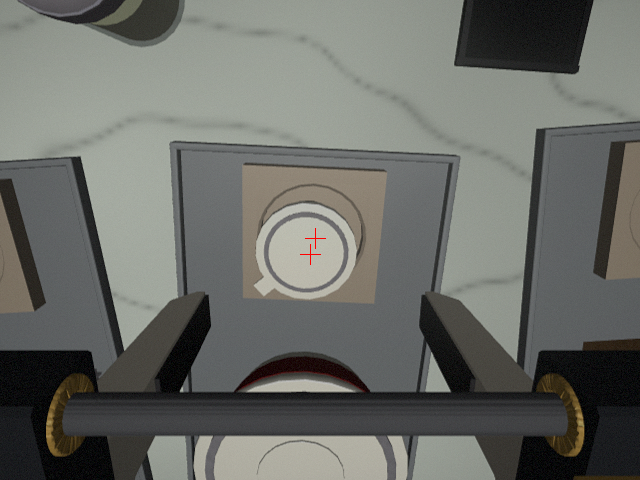

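The wrist view shows the tub lid centred at (305,250) with its tab toward the lower left, clear of the jaw line. The projection from the top camera lands about 3 mm off, within what the jaws and wells absorb. Descending.

Emit:
apply_moves:
  moves:
    - {"rx": 0, "ry": 0, "rz": 0, "dx": -0.5, "dy": -0.2, "dz": 1, "grip": 9.3}
    - {"rx": 0, "ry": 0, "rz": 0, "dx": 0, "dy": 0, "dz": 2.5, "grip": 9.3}
    - {"rx": 0, "ry": 0, "rz": 0, "dx": 0, "dy": 0, "dz": 3, "grip": 9.3}
    - {"rx": 0, "ry": 0, "rz": 0, "dx": 0, "dy": 0, "dz": 2.5, "grip": 9.3}
    - {"rx": 0, "ry": 0, "rz": 0, "dx": 0, "dy": 0, "dz": 1.3, "grip": 9.3}
    - {"rx": 0, "ry": 0, "rz": 0, "dx": 0, "dy": 0, "dz": 0, "grip": 7.5}
    - {"rx": 0, "ry": 0, "rz": 0, "dx": 0, "dy": 0, "dz": 0, "grip": 6}
    - {"rx": 0, "ry": 0, "rz": 0, "dx": 0, "dy": 0, "dz": 0, "grip": 5.5}
  force: 15

```text
time: 3.35
eef_pos: [0.5726, 0.1227, 0.0493]
tool_rot: [[0.0, 1.0, 0.002], [1.0, -0.0, 0.0], [0.0, 0.002, -1.0]]
ft_force: [0.0, 0.0, 0.4]
finger_gap: 0.0737
```

Emit:
apply_moves:
  moves:
    - {"rx": 0, "ry": 0, "rz": 0, "dx": 0, "dy": 0, "dz": 0, "grip": 5.5}
    - {"rx": 0, "ry": 0, "rz": 0, "dx": 0, "dy": 0, "dz": 0, "grip": 5.5}
    - {"rx": 0, "ry": 0, "rz": 0, "dx": 0, "dy": 0, "dz": -1, "grip": 5.5}
    - {"rx": 0, "ry": 0, "rz": 0, "dx": 0, "dy": 0, "dz": -2, "grip": 5.5}
    - {"rx": 0, "ry": 0, "rz": 0, "dx": 0, "dy": 0, "dz": -2, "grip": 5.5}
    - {"rx": 0, "ry": 0, "rz": 0, "dx": 0, "dy": 0, "dz": -1, "grip": 5.5}
    - {"rx": 0, "ry": 0, "rz": 0, "dx": 0, "dy": 0, "dz": 0, "grip": 5.5}
    - {"rx": 0, "ry": 0, "rz": 0, "dx": 0, "dy": 0, "dz": 0, "grip": 5.5}
  force: 15

```text
time: 4.15
eef_pos: [0.5716, 0.1225, 0.1071]
tool_rot: [[0.0, 1.0, -0.0], [1.0, -0.0, -0.0], [-0.0, -0.0, -1.0]]
ft_force: [-0.4, -0.1, -1.1]
finger_gap: 0.0635
```

Gap 63.5 mm matches the 64 mm rim, and the weight shows about 1 N, so the tub is held. To the mat.

Emit:
apply_moves:
  moves:
    - {"rx": 0, "ry": 0, "rz": 0, "dx": 1, "dy": -1, "dz": 0, "grip": 5.5}
    - {"rx": 0, "ry": 0, "rz": 0, "dx": 2, "dy": -2.2, "dz": 0, "grip": 5.5}
    - {"rx": 0, "ry": 0, "rz": 0, "dx": 2.6, "dy": -2.7, "dz": 0, "grip": 5.5}
    - {"rx": 0, "ry": 0, "rz": 0, "dx": 2.7, "dy": -2.8, "dz": 0, "grip": 5.5}
    - {"rx": 0, "ry": 0, "rz": 0, "dx": 2.7, "dy": -2.8, "dz": 0, "grip": 5.5}
    - {"rx": 0, "ry": 0, "rz": 0, "dx": 2, "dy": -2.2, "dz": 0, "grip": 5.5}
    - {"rx": 0, "ry": 0, "rz": 0, "dx": 1, "dy": -1, "dz": 0, "grip": 5.5}
    - {"rx": 0, "ry": 0, "rz": 0, "dx": 0, "dy": 0, "dz": 1, "grip": 5.5}

```text
time: 4.95
eef_pos: [0.4241, 0.2638, 0.098]
tool_rot: [[-0.002, 1.0, 0.001], [1.0, 0.002, 0.001], [0.001, 0.001, -1.0]]
ft_force: [0.3, -0.6, -0.9]
finger_gap: 0.0636
```

Emit:
apply_moves:
  moves:
    - {"rx": 0, "ry": 0, "rz": 0, "dx": 0, "dy": 0, "dz": 2, "grip": 5.5}
    - {"rx": 0, "ry": 0, "rz": 0, "dx": 0, "dy": 0, "dz": 1.5, "grip": 5.5}
    - {"rx": 0, "ry": 0, "rz": 0, "dx": 0, "dy": 0, "dz": 1, "grip": 5.5}
    - {"rx": 0, "ry": 0, "rz": 0, "dx": 0, "dy": 0, "dz": 0.4, "grip": 5.5}
    - {"rx": 0, "ry": 0, "rz": 0, "dx": 0, "dy": 0, "dz": 0.2, "grip": 5.5}
    - {"rx": 0, "ry": 0, "rz": 0, "dx": 0, "dy": 0, "dz": 0, "grip": 5.5}
    - {"rx": 0, "ry": 0, "rz": 0, "dx": 0, "dy": 0, "dz": 0, "grip": 5.5}
    - {"rx": 0, "ry": 0, "rz": 0, "dx": 0, "dy": 0, "dz": 0, "grip": 5.5}

```text
time: 5.75
eef_pos: [0.4251, 0.2627, 0.0472]
tool_rot: [[-0.0, 1.0, 0.001], [1.0, 0.0, 0.0], [0.0, 0.001, -1.0]]
ft_force: [-0.5, -0.1, -1.1]
finger_gap: 0.0635
```

Emit:
apply_moves:
  moves:
    - {"rx": 0, "ry": 0, "rz": 0, "dx": 0, "dy": 0, "dz": 0.15, "grip": 5.5}
    - {"rx": 0, "ry": 0, "rz": 0, "dx": 0, "dy": 0, "dz": 0.1, "grip": 5.5}
    - {"rx": 0, "ry": 0, "rz": 0, "dx": 0, "dy": 0, "dz": 0, "grip": 5.5}
    - {"rx": 0, "ry": 0, "rz": 0, "dx": 0, "dy": 0, "dz": 0, "grip": 7}
    - {"rx": 0, "ry": 0, "rz": 0, "dx": 0, "dy": 0, "dz": 0, "grip": 9.3}
    - {"rx": 0, "ry": 0, "rz": 0, "dx": 0, "dy": 0, "dz": 0, "grip": 9.3}
    - {"rx": 0, "ry": 0, "rz": 0, "dx": 0, "dy": 0, "dz": 0, "grip": 9.3}
    - {"rx": 0, "ry": 0, "rz": 0, "dx": 0, "dy": 0, "dz": -1, "grip": 9.3}

```text
time: 6.55
eef_pos: [0.4242, 0.2622, 0.0533]
tool_rot: [[-0.0, 1.0, -0.002], [1.0, 0.0, -0.001], [-0.001, -0.002, -1.0]]
ft_force: [0.2, 0.4, -0.0]
finger_gap: 0.0922
```

Emit:
apply_moves:
  moves:
    - {"rx": 0, "ry": 0, "rz": 0, "dx": 0, "dy": 0, "dz": -3, "grip": 9.3}
    - {"rx": 0, "ry": 0, "rz": 0, "dx": 0, "dy": 0, "dz": -4.5, "grip": 9.3}
    - {"rx": 0, "ry": 0, "rz": 0, "dx": 0, "dy": 0, "dz": -4.5, "grip": 9.3}
    - {"rx": 0, "ry": 0, "rz": 0, "dx": -1, "dy": 0.5, "dz": -4, "grip": 9.3}
    - {"rx": 0, "ry": 0, "rz": 0, "dx": -2, "dy": 1, "dz": -3, "grip": 9.3}
    - {"rx": 0, "ry": 0, "rz": 0, "dx": -4, "dy": 1.5, "dz": -1, "grip": 9.3}
    - {"rx": 0, "ry": 0, "rz": 0, "dx": -4, "dy": 1.6, "dz": 0, "grip": 9.3}
    - {"rx": 0, "ry": 0, "rz": 0, "dx": -4, "dy": 1.6, "dz": 0, "grip": 9.3}

```text
time: 7.35
eef_pos: [0.4871, 0.1112, 0.2556]
tool_rot: [[-0.001, 1.0, 0.002], [1.0, 0.001, 0.0], [0.0, 0.002, -1.0]]
ft_force: [0.9, -0.1, -0.5]
finger_gap: 0.0928
```

Emit:
apply_moves:
  moves:
    - {"rx": 0, "ry": 0, "rz": 0, "dx": -4, "dy": 1.6, "dz": 0, "grip": 9.3}
    - {"rx": 0, "ry": 0, "rz": 0, "dx": -4, "dy": 1.6, "dz": 0, "grip": 9.3}
    - {"rx": 0, "ry": 0, "rz": 0, "dx": -4, "dy": 1.6, "dz": 0, "grip": 9.3}
    - {"rx": 0, "ry": 0, "rz": 0, "dx": -4, "dy": 1.6, "dz": 0, "grip": 9.3}
    - {"rx": 0, "ry": 0, "rz": 0, "dx": -3.5, "dy": 1.4, "dz": 0, "grip": 9.3}
    - {"rx": 0, "ry": 0, "rz": 0, "dx": -2.5, "dy": 1.0, "dz": 0, "grip": 9.3}
    - {"rx": 0, "ry": 0, "rz": 0, "dx": -1.5, "dy": 0.6, "dz": 0, "grip": 9.3}
    - {"rx": 0, "ry": 0, "rz": 0, "dx": -0.5, "dy": 0.2, "dz": 0, "grip": 9.3}

```text
time: 8.15
eef_pos: [0.583, -0.1284, 0.2543]
tool_rot: [[0.001, 1.0, -0.0], [1.0, -0.001, 0.0], [0.0, -0.0, -1.0]]
ft_force: [-0.3, -0.0, 0.1]
finger_gap: 0.0929
```

```bash
python3 wr.py w2 .584,-.1265,.162 .5845,-.1272,.018
```

```text
[ 0.58301093 -0.12809362  0.25426853] [ 0.49825032 -0.12866082  0.39819701] 415.1405835417127
.584,-.1265,.162 318.3968147631089 260.64776716110197
.5845,-.1272,.018 316.37875692409506 208.60148394598397
```

View pics/w2.png

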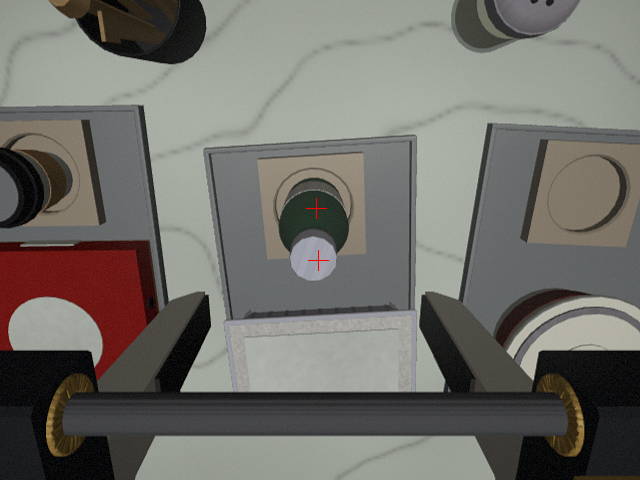

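The cap is centred at (314,258), about 2.5 mm from the projection and under the TCP. Gripping the body would drive the palm into the cap, since the top would stand 85 mm above the grasp and only 65 mm is free. I'll grip the cap instead.

Emit:
apply_moves:
  moves:
    - {"rx": 0, "ry": 0, "rz": 0, "dx": 0, "dy": -0.05, "dz": 1.5, "grip": 9.3}
    - {"rx": 0, "ry": 0, "rz": 0, "dx": 0, "dy": 0, "dz": 3, "grip": 8}
    - {"rx": 0, "ry": 0, "rz": 0, "dx": 0, "dy": 0, "dz": 3, "grip": 6.5}
    - {"rx": 0, "ry": 0, "rz": 0, "dx": 0, "dy": 0, "dz": 2, "grip": 6}
    - {"rx": 0, "ry": 0, "rz": 0, "dx": 0, "dy": 0, "dz": 0.7, "grip": 5}
    - {"rx": 0, "ry": 0, "rz": 0, "dx": 0, "dy": 0, "dz": 0, "grip": 4}
    - {"rx": 0, "ry": 0, "rz": 0, "dx": 0, "dy": 0, "dz": 0, "grip": 3.5}
    - {"rx": 0, "ry": 0, "rz": 0, "dx": 0, "dy": 0, "dz": 0, "grip": 3.2}
  force: 10

```text
time: 9.0
eef_pos: [0.5828, -0.1273, 0.1535]
tool_rot: [[-0.0, 1.0, 0.002], [1.0, 0.0, -0.0], [-0.0, 0.002, -1.0]]
ft_force: [-0.2, -0.3, -0.5]
finger_gap: 0.0412
```

Emit:
apply_moves:
  moves:
    - {"rx": 0, "ry": 0, "rz": 0, "dx": 0, "dy": 0, "dz": 0, "grip": 3}
    - {"rx": 0, "ry": 0, "rz": 0, "dx": 0, "dy": 0, "dz": 0, "grip": 2.8}
    - {"rx": 0, "ry": 0, "rz": 0, "dx": 0, "dy": 0, "dz": 0, "grip": 2.4}
    - {"rx": 0, "ry": 0, "rz": 0, "dx": 0, "dy": 0, "dz": 0, "grip": 2}
    - {"rx": 0, "ry": 0, "rz": 0, "dx": 0, "dy": 0, "dz": 0, "grip": 2}
    - {"rx": 0, "ry": 0, "rz": 0, "dx": 0, "dy": 0, "dz": 0, "grip": 2}
    - {"rx": 0, "ry": 0, "rz": 0, "dx": 0, "dy": 0, "dz": 0, "grip": 2}
    - {"rx": 0, "ry": 0, "rz": 0, "dx": 0, "dy": 0, "dz": 0, "grip": 2}
  force: 40

```text
time: 9.8
eef_pos: [0.5826, -0.1277, 0.1527]
tool_rot: [[0.0, 1.0, 0.001], [1.0, -0.0, -0.001], [-0.001, 0.001, -1.0]]
ft_force: [0.3, -1.9, 5.2]
finger_gap: 0.0279
```

Emit:
apply_moves:
  moves:
    - {"rx": 0, "ry": 0, "rz": 0, "dx": 0, "dy": 0, "dz": -0.5, "grip": 2}
    - {"rx": 0, "ry": 0, "rz": 0, "dx": 0, "dy": 0, "dz": -1, "grip": 2}
    - {"rx": 0, "ry": 0, "rz": 0, "dx": 0, "dy": 0, "dz": -1.5, "grip": 2}
    - {"rx": 0, "ry": 0, "rz": 0, "dx": 0, "dy": 0, "dz": -1.5, "grip": 2}
    - {"rx": 0, "ry": 0, "rz": 0, "dx": 0, "dy": 0, "dz": -1, "grip": 2}
    - {"rx": 0, "ry": 0, "rz": 0, "dx": 0, "dy": 0, "dz": -0.5, "grip": 2}
    - {"rx": 0, "ry": 0, "rz": 0, "dx": 0, "dy": 0, "dz": 0, "grip": 2}
    - {"rx": 0, "ry": 0, "rz": 0, "dx": 0, "dy": 0, "dz": 0, "grip": 2}

```text
time: 10.6
eef_pos: [0.5822, -0.1274, 0.2117]
tool_rot: [[0.0, 1.0, -0.0], [1.0, -0.0, 0.0], [0.0, -0.0, -1.0]]
ft_force: [-0.1, -1.0, -3.7]
finger_gap: 0.0284
```

Run:
```python
from bench import arm
import cv2
p,d=arm.get_image("side");cv2.imwrite("pics/s1.png",cv2.resize(p[130:430,200:600,::-1],(800,600)))
```

```text
(no output)
```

View pics/s1.png

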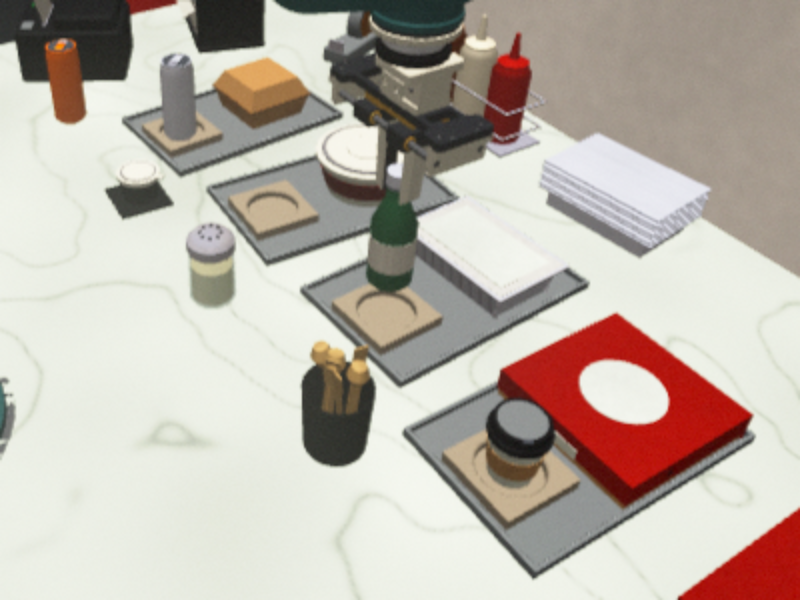

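The side view shows the bottle lifted and hanging straight, and the tub standing on the mat. Now to the bowl seat.

Emit:
apply_moves:
  moves:
    - {"rx": 0, "ry": 0, "rz": 0, "dx": 0.7, "dy": 0, "dz": 0, "grip": 2}
    - {"rx": 0, "ry": 0, "rz": 0, "dx": 1.4, "dy": -0.1, "dz": 0, "grip": 2}
    - {"rx": 0, "ry": 0, "rz": 0, "dx": 2, "dy": -0.1, "dz": 0, "grip": 2}
    - {"rx": 0, "ry": 0, "rz": 0, "dx": 2.4, "dy": -0.1, "dz": 0, "grip": 2}
    - {"rx": 0, "ry": 0, "rz": 0, "dx": 2.5, "dy": -0.1, "dz": 0, "grip": 2}
    - {"rx": 0, "ry": 0, "rz": 0, "dx": 2.5, "dy": -0.1, "dz": 0, "grip": 2}
    - {"rx": 0, "ry": 0, "rz": 0, "dx": 2.5, "dy": -0.1, "dz": 0, "grip": 2}
    - {"rx": 0, "ry": 0, "rz": 0, "dx": 2.5, "dy": -0.1, "dz": 0, "grip": 2}

```text
time: 11.45
eef_pos: [0.5748, 0.0397, 0.212]
tool_rot: [[-0.0, 1.0, -0.0], [1.0, 0.0, 0.0], [0.0, -0.0, -1.0]]
ft_force: [0.1, -0.5, -4.5]
finger_gap: 0.0283
```

Emit:
apply_moves:
  moves:
    - {"rx": 0, "ry": 0, "rz": 0, "dx": 2.4, "dy": -0.1, "dz": 0, "grip": 2}
    - {"rx": 0, "ry": 0, "rz": 0, "dx": 2.3, "dy": -0.1, "dz": 0, "grip": 2}
    - {"rx": 0, "ry": 0, "rz": 0, "dx": 1.9, "dy": -0.1, "dz": 0, "grip": 2}
    - {"rx": 0, "ry": 0, "rz": 0, "dx": 1.3, "dy": 0, "dz": 0, "grip": 2}
    - {"rx": 0, "ry": 0, "rz": 0, "dx": 0.7, "dy": 0, "dz": 0, "grip": 2}
    - {"rx": 0, "ry": 0, "rz": 0, "dx": 0.2, "dy": 0, "dz": 0, "grip": 2}
    - {"rx": 0, "ry": 0, "rz": 0, "dx": 0, "dy": 0, "dz": 0, "grip": 2}
    - {"rx": 0, "ry": 0, "rz": 0, "dx": 0, "dy": 0, "dz": 0, "grip": 2}

```text
time: 12.25
eef_pos: [0.5724, 0.125, 0.2121]
tool_rot: [[0.001, 1.0, -0.0], [1.0, -0.001, -0.0], [-0.0, -0.0, -1.0]]
ft_force: [0.6, 0.2, -4.5]
finger_gap: 0.0283
```

```bash
python3 wr.py w3 .573,.1276,.018
```

```text
[0.5723804  0.1249707  0.21214816] [0.48757981 0.12472481 0.35598481] 415.1405835417127
.573,.1276,.018 318.28628138059094 218.7339467493721
```

View pics/w3.png

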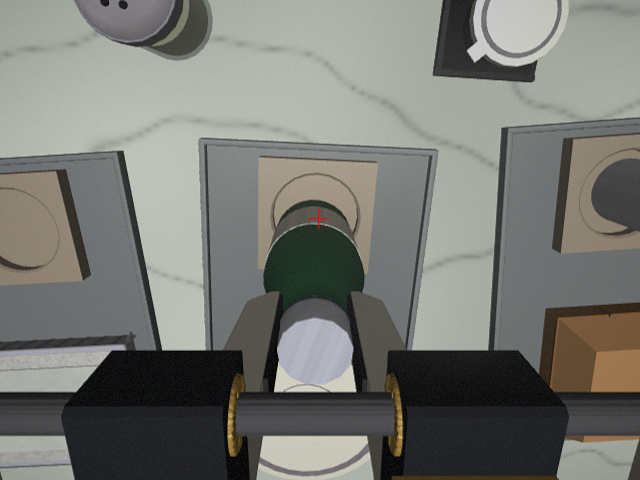

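The well circle spans columns 272–358, centred at about (315,214), so the bottle is within about 3 mm of it. Lowering.

Emit:
apply_moves:
  moves:
    - {"rx": 0, "ry": 0, "rz": 0, "dx": 0, "dy": -0.1, "dz": 0.7, "grip": 2}
    - {"rx": 0, "ry": 0, "rz": 0, "dx": 0, "dy": 0, "dz": 1.3, "grip": 2}
    - {"rx": 0, "ry": 0, "rz": 0, "dx": 0, "dy": 0, "dz": 1.3, "grip": 2}
    - {"rx": 0, "ry": 0, "rz": 0, "dx": 0, "dy": 0, "dz": 1, "grip": 2}
    - {"rx": 0, "ry": 0, "rz": 0, "dx": 0, "dy": 0, "dz": 0.8, "grip": 2}
    - {"rx": 0, "ry": 0, "rz": 0, "dx": 0, "dy": 0, "dz": 0.5, "grip": 2}
    - {"rx": 0, "ry": 0, "rz": 0, "dx": 0, "dy": 0, "dz": 0.2, "grip": 2}
    - {"rx": 0, "ry": 0, "rz": 0, "dx": 0, "dy": 0, "dz": 0, "grip": 2}

```text
time: 13.1
eef_pos: [0.5713, 0.1256, 0.1541]
tool_rot: [[-0.0, 1.0, -0.0], [1.0, 0.0, -0.0], [-0.0, -0.0, -1.0]]
ft_force: [-0.6, -0.1, -3.1]
finger_gap: 0.0282
```

Emit:
apply_moves:
  moves:
    - {"rx": 0, "ry": 0, "rz": 0, "dx": 0, "dy": 0, "dz": 0.1, "grip": 2}
    - {"rx": 0, "ry": 0, "rz": 0, "dx": 0, "dy": 0, "dz": 0.05, "grip": 2}
    - {"rx": 0, "ry": 0, "rz": 0, "dx": 0, "dy": 0, "dz": 0, "grip": 2}
    - {"rx": 0, "ry": 0, "rz": 0, "dx": 0, "dy": 0, "dz": 0, "grip": 2}
    - {"rx": 0, "ry": 0, "rz": 0, "dx": 0, "dy": 0, "dz": 0, "grip": 2}
    - {"rx": 0, "ry": 0, "rz": 0, "dx": 0, "dy": 0, "dz": 0, "grip": 2}
    - {"rx": 0, "ry": 0, "rz": 0, "dx": 0, "dy": 0, "dz": 0, "grip": 2}
    - {"rx": 0, "ry": 0, "rz": 0, "dx": 0, "dy": 0, "dz": 0, "grip": 2}

```text
time: 13.9
eef_pos: [0.5714, 0.1256, 0.1528]
tool_rot: [[-0.0, 1.0, 0.0], [1.0, 0.0, 0.0], [0.0, 0.0, -1.0]]
ft_force: [0.5, -0.5, -2.2]
finger_gap: 0.0283
```

Emit:
apply_moves:
  moves:
    - {"rx": 0, "ry": 0, "rz": 0, "dx": 0, "dy": 0, "dz": 0.06, "grip": 2}
    - {"rx": 0, "ry": 0, "rz": 0, "dx": 0, "dy": 0, "dz": 0, "grip": 2.8}
    - {"rx": 0, "ry": 0, "rz": 0, "dx": 0, "dy": 0, "dz": 0, "grip": 3.2}
    - {"rx": 0, "ry": 0, "rz": 0, "dx": 0, "dy": 0, "dz": 0, "grip": 5}
    - {"rx": 0, "ry": 0, "rz": 0, "dx": 0, "dy": 0, "dz": 0, "grip": 7}
    - {"rx": 0, "ry": 0, "rz": 0, "dx": 0, "dy": 0, "dz": 0, "grip": 7}
    - {"rx": 0, "ry": 0, "rz": 0, "dx": 0, "dy": 0, "dz": -1, "grip": 7}
    - {"rx": 0, "ry": 0, "rz": 0, "dx": 0, "dy": 0, "dz": -3, "grip": 8}

```text
time: 14.7
eef_pos: [0.5703, 0.1254, 0.1904]
tool_rot: [[0.0, 1.0, -0.004], [1.0, -0.0, -0.001], [-0.001, -0.004, -1.0]]
ft_force: [-0.4, 0.4, 0.6]
finger_gap: 0.0675
```

Emit:
apply_moves:
  moves:
    - {"rx": 0, "ry": 0, "rz": 0, "dx": 0, "dy": 0, "dz": -3.5, "grip": 9.3}
    - {"rx": 0, "ry": 0, "rz": 0, "dx": 0, "dy": 0, "dz": -2, "grip": 9.3}
    - {"rx": 0, "ry": 0, "rz": 0, "dx": -2, "dy": 0, "dz": -0.5, "grip": 9.3}
    - {"rx": 0, "ry": 0, "rz": 0, "dx": -4, "dy": 0, "dz": 0, "grip": 9.3}
    - {"rx": 0, "ry": 0, "rz": 0, "dx": -4.8, "dy": 0, "dz": 0, "grip": 9.3}
    - {"rx": 0, "ry": 0, "rz": 0, "dx": -4.8, "dy": -0.1, "dz": 0, "grip": 9.3}
    - {"rx": 0, "ry": 0, "rz": 0, "dx": -4.8, "dy": -0.1, "dz": 0, "grip": 9.3}
    - {"rx": 0, "ry": 0, "rz": 0, "dx": -4.8, "dy": -0.1, "dz": 0, "grip": 9.3}

```text
time: 15.5
eef_pos: [0.5679, -0.1283, 0.2531]
tool_rot: [[-0.0, 1.0, 0.001], [1.0, 0.0, -0.0], [-0.0, 0.001, -1.0]]
ft_force: [0.5, -0.1, -0.3]
finger_gap: 0.0928
```

Emit:
apply_moves:
  moves:
    - {"rx": 0, "ry": 0, "rz": 0, "dx": -4.8, "dy": -0.2, "dz": 0, "grip": 9.3}
    - {"rx": 0, "ry": 0, "rz": 0, "dx": -4.8, "dy": -0.2, "dz": 0, "grip": 9.3}
    - {"rx": 0, "ry": 0, "rz": 0, "dx": -4.8, "dy": -0.2, "dz": 0, "grip": 9.3}
    - {"rx": 0, "ry": 0, "rz": 0, "dx": -4.8, "dy": -0.2, "dz": 0, "grip": 9.3}
    - {"rx": 0, "ry": 0, "rz": 0, "dx": -3.5, "dy": -0.2, "dz": 1, "grip": 9.3}
    - {"rx": 0, "ry": 0, "rz": 0, "dx": -1.6, "dy": -0.2, "dz": 2, "grip": 9.3}
    - {"rx": 0, "ry": 0, "rz": 0, "dx": -0.6, "dy": 0, "dz": 2, "grip": 9.3}
    - {"rx": 0, "ry": 0, "rz": 0, "dx": 0, "dy": 0, "dz": 1, "grip": 9.3}

```text
time: 16.3
eef_pos: [0.5558, -0.3761, 0.1906]
tool_rot: [[0.001, 1.0, -0.002], [1.0, -0.001, 0.001], [0.001, -0.002, -1.0]]
ft_force: [-0.6, 0.1, -0.1]
finger_gap: 0.0932
```

```bash
python3 wr.py w4 .5565,-.375,.084 .5532,-.378,.018
```

```text
[ 0.55573021 -0.37526546  0.18955913] [ 0.47116215 -0.37652185  0.33456735] 415.1405835417127
.5565,-.375,.084 316.83102983618033 252.8641776917101
.5532,-.378,.018 312.5505452747725 221.84221871096085
```

View pics/w4.png

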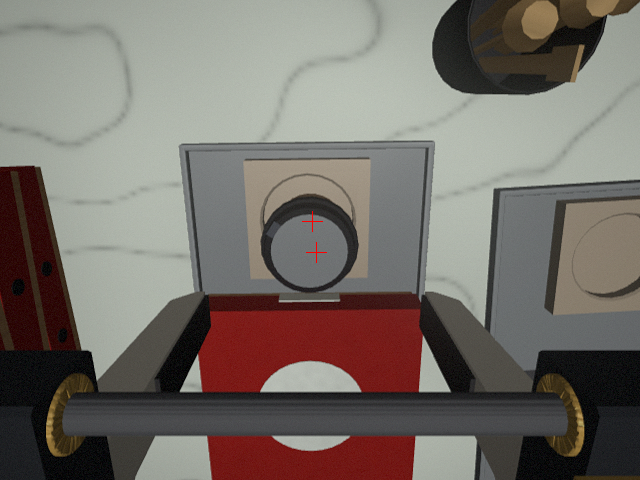

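The lid centre is at (310,249) and the seat centre is near column 307, so both sit about 3–4 mm further toward -y than the top view says. I'll split the difference and grip the lid rim.

Emit:
apply_moves:
  moves:
    - {"rx": 0, "ry": 0, "rz": 0, "dx": -0.2, "dy": 0, "dz": 1.5, "grip": 9.3}
    - {"rx": 0, "ry": 0, "rz": 0, "dx": 0, "dy": 0, "dz": 3, "grip": 9.3}
    - {"rx": 0, "ry": 0, "rz": 0, "dx": 0, "dy": 0, "dz": 3, "grip": 9.3}
    - {"rx": 0, "ry": 0, "rz": 0, "dx": 0, "dy": 0, "dz": 2.5, "grip": 9.3}
    - {"rx": 0, "ry": 0, "rz": 0, "dx": 0, "dy": 0, "dz": 1.2, "grip": 9.3}
    - {"rx": 0, "ry": 0, "rz": 0, "dx": 0, "dy": 0, "dz": 0.4, "grip": 8}
    - {"rx": 0, "ry": 0, "rz": 0, "dx": 0, "dy": 0, "dz": 0, "grip": 7.5}
    - {"rx": 0, "ry": 0, "rz": 0, "dx": 0, "dy": 0, "dz": 0, "grip": 7}
  force: 12

```text
time: 17.15
eef_pos: [0.5569, -0.3777, 0.0777]
tool_rot: [[-0.0, 1.0, 0.002], [1.0, 0.0, -0.001], [-0.001, 0.002, -1.0]]
ft_force: [0.2, -0.5, 0.3]
finger_gap: 0.0738
```

Emit:
apply_moves:
  moves:
    - {"rx": 0, "ry": 0, "rz": 0, "dx": 0, "dy": 0, "dz": 0, "grip": 6.7}
    - {"rx": 0, "ry": 0, "rz": 0, "dx": 0, "dy": 0, "dz": 0, "grip": 6.3}
    - {"rx": 0, "ry": 0, "rz": 0, "dx": 0, "dy": 0, "dz": 0, "grip": 5.6}
    - {"rx": 0, "ry": 0, "rz": 0, "dx": 0, "dy": 0, "dz": 0, "grip": 5.6}
    - {"rx": 0, "ry": 0, "rz": 0, "dx": 0, "dy": 0, "dz": 0, "grip": 5.6}
    - {"rx": 0, "ry": 0, "rz": 0, "dx": 0, "dy": 0, "dz": -0.7, "grip": 5.6}
    - {"rx": 0, "ry": 0, "rz": 0, "dx": 0, "dy": 0, "dz": -1.5, "grip": 5.6}
    - {"rx": 0, "ry": 0, "rz": 0, "dx": 0, "dy": 0, "dz": -2, "grip": 5.6}
  force: 15

```text
time: 17.95
eef_pos: [0.556, -0.3771, 0.1185]
tool_rot: [[0.0, 1.0, -0.001], [1.0, -0.0, 0.001], [0.001, -0.001, -1.0]]
ft_force: [1.0, -0.4, -0.9]
finger_gap: 0.0646
```

Emit:
apply_moves:
  moves:
    - {"rx": 0, "ry": 0, "rz": 0, "dx": 1, "dy": 0.1, "dz": -1, "grip": 5.6}
    - {"rx": 0, "ry": 0, "rz": 0, "dx": 2, "dy": 0.2, "dz": 0, "grip": 5.6}
    - {"rx": 0, "ry": 0, "rz": 0, "dx": 3, "dy": 0.4, "dz": 0, "grip": 5.6}
    - {"rx": 0, "ry": 0, "rz": 0, "dx": 3, "dy": 0.4, "dz": 0, "grip": 5.6}
    - {"rx": 0, "ry": 0, "rz": 0, "dx": 3, "dy": 0.4, "dz": 0, "grip": 5.6}
    - {"rx": 0, "ry": 0, "rz": 0, "dx": 3, "dy": 0.4, "dz": 0, "grip": 5.6}
    - {"rx": 0, "ry": 0, "rz": 0, "dx": 3, "dy": 0.3, "dz": 0, "grip": 5.6}
    - {"rx": 0, "ry": 0, "rz": 0, "dx": 2.5, "dy": 0.2, "dz": 0, "grip": 5.6}

```text
time: 18.75
eef_pos: [0.5798, -0.1693, 0.1273]
tool_rot: [[-0.001, 1.0, -0.001], [1.0, 0.001, 0.001], [0.001, -0.001, -1.0]]
ft_force: [0.0, -0.6, -1.1]
finger_gap: 0.0643
```

Emit:
apply_moves:
  moves:
    - {"rx": 0, "ry": 0, "rz": 0, "dx": 2, "dy": 0.2, "dz": 0, "grip": 5.6}
    - {"rx": 0, "ry": 0, "rz": 0, "dx": 1.3, "dy": 0.1, "dz": 0, "grip": 5.6}
    - {"rx": 0, "ry": 0, "rz": 0, "dx": 0.7, "dy": 0, "dz": 0, "grip": 5.6}
    - {"rx": 0, "ry": 0, "rz": 0, "dx": 0.4, "dy": 0, "dz": 0, "grip": 5.6}
    - {"rx": 0, "ry": 0, "rz": 0, "dx": 0, "dy": 0, "dz": 0, "grip": 5.6}
    - {"rx": 0, "ry": 0, "rz": 0, "dx": 0, "dy": 0, "dz": 0.5, "grip": 5.6}
    - {"rx": 0, "ry": 0, "rz": 0, "dx": 0, "dy": 0, "dz": 0.8, "grip": 5.6}
    - {"rx": 0, "ry": 0, "rz": 0, "dx": 0, "dy": 0, "dz": 0, "grip": 5.6}

```text
time: 19.55
eef_pos: [0.5827, -0.1287, 0.1133]
tool_rot: [[0.001, 1.0, -0.002], [1.0, -0.001, 0.0], [0.0, -0.002, -1.0]]
ft_force: [-0.5, 0.2, -1.2]
finger_gap: 0.0641
```

```bash
python3 wr.py w5 .5845,-.1272,.018
```

```text
[ 0.58288704 -0.12870566  0.11396945] [ 0.49816717 -0.12913495  0.2573366 ] 415.1405835417127
.5845,-.1272,.018 317.7447638706678 260.54618013258477
```

View pics/w5.png

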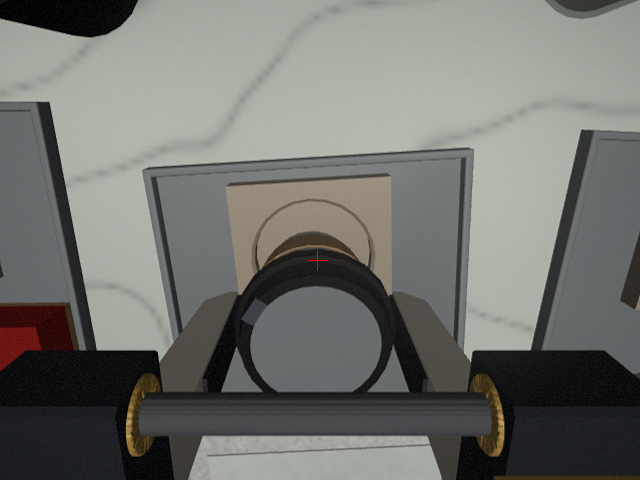

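The well spans columns 252–375 and the cup sits at about 316, so they are aligned. Lowering.

Emit:
apply_moves:
  moves:
    - {"rx": 0, "ry": 0, "rz": 0, "dx": -0.1, "dy": 0, "dz": 0.6, "grip": 5.6}
    - {"rx": 0, "ry": 0, "rz": 0, "dx": 0, "dy": 0, "dz": 1.2, "grip": 5.6}
    - {"rx": 0, "ry": 0, "rz": 0, "dx": 0, "dy": 0, "dz": 0.9, "grip": 5.6}
    - {"rx": 0, "ry": 0, "rz": 0, "dx": 0, "dy": 0, "dz": 0.6, "grip": 5.6}
    - {"rx": 0, "ry": 0, "rz": 0, "dx": 0, "dy": 0, "dz": 0.3, "grip": 5.6}
    - {"rx": 0, "ry": 0, "rz": 0, "dx": 0, "dy": 0, "dz": 0.1, "grip": 5.6}
    - {"rx": 0, "ry": 0, "rz": 0, "dx": 0, "dy": 0, "dz": 0, "grip": 5.6}
    - {"rx": 0, "ry": 0, "rz": 0, "dx": 0, "dy": 0, "dz": 0, "grip": 5.6}

```text
time: 20.4
eef_pos: [0.5835, -0.1295, 0.0784]
tool_rot: [[0.0, 1.0, 0.001], [1.0, -0.0, -0.0], [-0.0, 0.001, -1.0]]
ft_force: [0.6, -0.2, -1.1]
finger_gap: 0.0646
```

Emit:
apply_moves:
  moves:
    - {"rx": 0, "ry": 0, "rz": 0, "dx": 0, "dy": 0, "dz": 0.1, "grip": 5.6}
    - {"rx": 0, "ry": 0, "rz": 0, "dx": 0, "dy": 0, "dz": 0.1, "grip": 5.6}
    - {"rx": 0, "ry": 0, "rz": 0, "dx": 0, "dy": 0, "dz": 0.1, "grip": 5.6}
    - {"rx": 0, "ry": 0, "rz": 0, "dx": 0, "dy": 0, "dz": 0, "grip": 5.6}
    - {"rx": 0, "ry": 0, "rz": 0, "dx": 0, "dy": 0, "dz": 0, "grip": 5.6}
    - {"rx": 0, "ry": 0, "rz": 0, "dx": 0, "dy": 0, "dz": 0, "grip": 5.6}
    - {"rx": 0, "ry": 0, "rz": 0, "dx": 0, "dy": 0, "dz": 0, "grip": 5.6}
    - {"rx": 0, "ry": 0, "rz": 0, "dx": 0, "dy": 0, "dz": 0, "grip": 5.6}

```text
time: 21.2
eef_pos: [0.5842, -0.1297, 0.0768]
tool_rot: [[0.0, 1.0, 0.003], [1.0, -0.0, -0.001], [-0.001, 0.003, -1.0]]
ft_force: [-2.5, -0.9, 11.3]
finger_gap: 0.0644
```

Emit:
apply_moves:
  moves:
    - {"rx": 0, "ry": 0, "rz": 0, "dx": 0, "dy": 0, "dz": -0.1, "grip": 5.6}
    - {"rx": 0, "ry": 0, "rz": 0, "dx": 0, "dy": 0, "dz": 0, "grip": 6.3}
    - {"rx": 0, "ry": 0, "rz": 0, "dx": 0, "dy": 0, "dz": 0, "grip": 6.7}
    - {"rx": 0, "ry": 0, "rz": 0, "dx": 0, "dy": 0, "dz": 0, "grip": 8}
    - {"rx": 0, "ry": 0, "rz": 0, "dx": 0, "dy": 0, "dz": 0, "grip": 9.3}
    - {"rx": 0, "ry": 0, "rz": 0, "dx": 0, "dy": 0, "dz": 0, "grip": 9.3}
    - {"rx": 0, "ry": 0, "rz": 0, "dx": 0, "dy": 0, "dz": -1, "grip": 9.3}
    - {"rx": 0, "ry": 0, "rz": 0, "dx": 0, "dy": 0, "dz": -3, "grip": 9.3}

```text
time: 22.0
eef_pos: [0.5821, -0.1291, 0.1143]
tool_rot: [[0.0, 1.0, -0.004], [1.0, 0.0, 0.001], [0.001, -0.004, -1.0]]
ft_force: [0.5, -0.3, 1.0]
finger_gap: 0.093
```

Emit:
apply_moves:
  moves:
    - {"rx": 0, "ry": 0, "rz": 0, "dx": 0, "dy": 0, "dz": -4.5, "grip": 9.3}
    - {"rx": 0, "ry": 0, "rz": 0, "dx": 0, "dy": 0, "dz": -4.5, "grip": 9.3}
    - {"rx": 0, "ry": 0, "rz": 0, "dx": 0, "dy": 0, "dz": -4, "grip": 9.3}
    - {"rx": 0, "ry": 0, "rz": 0, "dx": 1, "dy": 0, "dz": -1.5, "grip": 9.3}
    - {"rx": 0, "ry": 0, "rz": 0, "dx": 3, "dy": 0, "dz": 0, "grip": 9.3}
    - {"rx": 0, "ry": 0, "rz": 0, "dx": 4.5, "dy": 0, "dz": 0, "grip": 9.3}
    - {"rx": 0, "ry": 0, "rz": 0, "dx": 4.8, "dy": 0, "dz": 0, "grip": 9.3}
    - {"rx": 0, "ry": 0, "rz": 0, "dx": 4.8, "dy": 0, "dz": 0, "grip": 9.3}

```text
time: 22.8
eef_pos: [0.5828, 0.0534, 0.2612]
tool_rot: [[0.001, 1.0, -0.0], [1.0, -0.001, 0.0], [0.0, -0.0, -1.0]]
ft_force: [0.5, 0.4, -0.1]
finger_gap: 0.093
```

Run:
```python
from bench import arm
import cv2
p,d=arm.get_image("side");cv2.imwrite("pics/s2.png",cv2.resize(p[130:430,200:600,::-1],(800,600)))
```

```text
(no output)
```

View pics/s2.png

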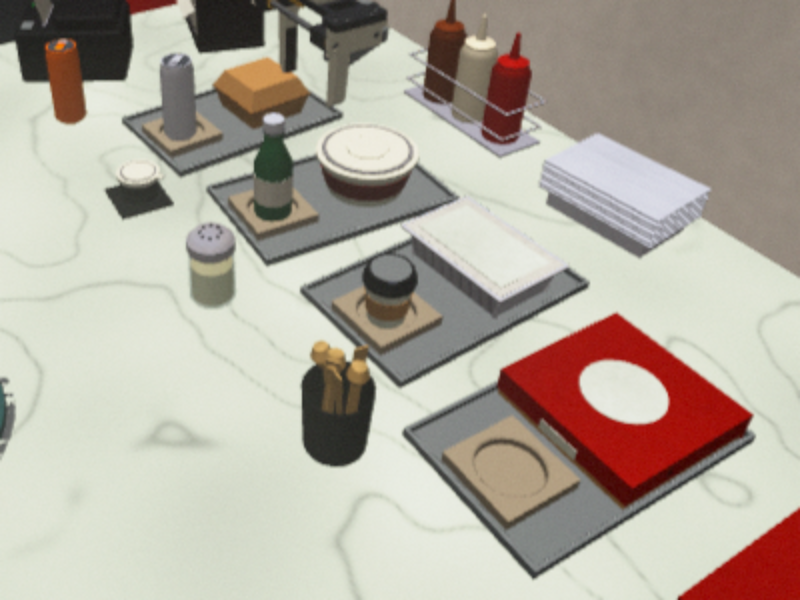

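The bottle and cup now stand upright in their wells. Next, over to the can.

Emit:
apply_moves:
  moves:
    - {"rx": 0, "ry": 0, "rz": 0, "dx": 4.8, "dy": -0.4, "dz": 0, "grip": 9.3}
    - {"rx": 0, "ry": 0, "rz": 0, "dx": 4.8, "dy": -0.4, "dz": 0, "grip": 9.3}
    - {"rx": 0, "ry": 0, "rz": 0, "dx": 4.8, "dy": -0.5, "dz": 0, "grip": 9.3}
    - {"rx": 0, "ry": 0, "rz": 0, "dx": 4.8, "dy": -0.5, "dz": 0, "grip": 9.3}
    - {"rx": 0, "ry": 0, "rz": 0, "dx": 4.8, "dy": -0.5, "dz": 0, "grip": 9.3}
    - {"rx": 0, "ry": 0, "rz": 0, "dx": 4, "dy": -0.5, "dz": 0, "grip": 9.3}
    - {"rx": 0, "ry": 0, "rz": 0, "dx": 2.5, "dy": -0.3, "dz": 0, "grip": 9.3}
    - {"rx": 0, "ry": 0, "rz": 0, "dx": 1.5, "dy": -0.2, "dz": 0, "grip": 9.3}

```text
time: 23.65
eef_pos: [0.5495, 0.3736, 0.2607]
tool_rot: [[-0.002, 1.0, -0.001], [1.0, 0.002, -0.0], [-0.0, -0.001, -1.0]]
ft_force: [0.1, 0.3, -0.2]
finger_gap: 0.0929
```

```bash
python3 wr.py w6 .5503,.3805,.141 .5534,.3827,.018
```

```text
[0.54937436 0.37444227 0.26059062] [0.46478171 0.37312269 0.40458041] 415.1405835417127
.5503,.3805,.141 325.6387806377864 246.56882548945126
.5534,.3827,.018 324.74234749820437 209.80733585834864
```

View pics/w6.png

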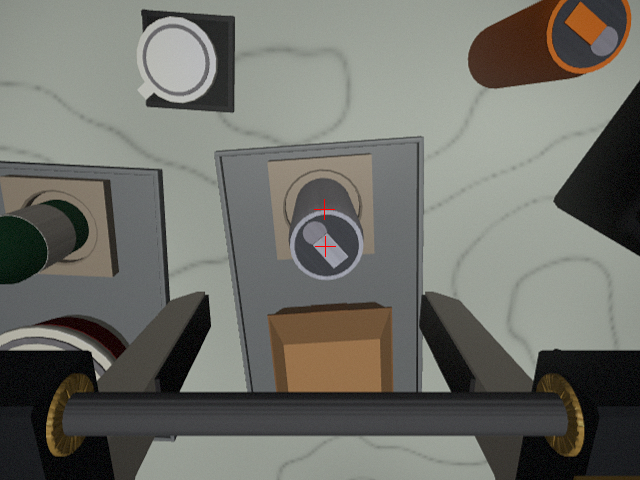

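The can top is centred at (326,244), within 2 px of the projection. Descending to grip it at about 100 mm up its side.

Emit:
apply_moves:
  moves:
    - {"rx": 0, "ry": 0, "rz": 0, "dx": 0.6, "dy": 0, "dz": 1.5, "grip": 9.3}
    - {"rx": 0, "ry": 0, "rz": 0, "dx": 0, "dy": 0, "dz": 3, "grip": 9.3}
    - {"rx": 0, "ry": 0, "rz": 0, "dx": 0, "dy": 0, "dz": 3.5, "grip": 9.3}
    - {"rx": 0, "ry": 0, "rz": 0, "dx": 0, "dy": 0, "dz": 3.5, "grip": 9.3}
    - {"rx": 0, "ry": 0, "rz": 0, "dx": 0, "dy": 0, "dz": 2.5, "grip": 9}
    - {"rx": 0, "ry": 0, "rz": 0, "dx": 0, "dy": 0, "dz": 1, "grip": 8}
    - {"rx": 0, "ry": 0, "rz": 0, "dx": 0, "dy": 0, "dz": 0, "grip": 7}
    - {"rx": 0, "ry": 0, "rz": 0, "dx": 0, "dy": 0, "dz": 0, "grip": 6.2}
  force: 10

```text
time: 24.5
eef_pos: [0.5509, 0.3774, 0.1123]
tool_rot: [[0.001, 1.0, 0.001], [1.0, -0.001, 0.001], [0.001, 0.001, -1.0]]
ft_force: [-0.5, -0.3, 0.4]
finger_gap: 0.0702
```

Emit:
apply_moves:
  moves:
    - {"rx": 0, "ry": 0, "rz": 0, "dx": 0, "dy": 0, "dz": 0, "grip": 5.8}
    - {"rx": 0, "ry": 0, "rz": 0, "dx": 0, "dy": 0, "dz": 0, "grip": 5.5}
    - {"rx": 0, "ry": 0, "rz": 0, "dx": 0, "dy": 0, "dz": 0, "grip": 5.2}
    - {"rx": 0, "ry": 0, "rz": 0, "dx": 0, "dy": 0, "dz": 0, "grip": 4.5}
    - {"rx": 0, "ry": 0, "rz": 0, "dx": 0, "dy": 0, "dz": 0, "grip": 4.5}
    - {"rx": 0, "ry": 0, "rz": 0, "dx": 0, "dy": 0, "dz": 0, "grip": 4.5}
    - {"rx": 0, "ry": 0, "rz": 0, "dx": 0, "dy": 0, "dz": 0, "grip": 4.5}
    - {"rx": 0, "ry": 0, "rz": 0, "dx": 0, "dy": 0, "dz": 0, "grip": 4.5}
  force: 30

```text
time: 25.3
eef_pos: [0.5507, 0.3781, 0.1121]
tool_rot: [[-0.0, 1.0, 0.001], [1.0, 0.0, 0.001], [0.001, 0.001, -1.0]]
ft_force: [0.1, 3.0, 6.1]
finger_gap: 0.0531
```

Emit:
apply_moves:
  moves:
    - {"rx": 0, "ry": 0, "rz": 0, "dx": 0, "dy": 0, "dz": -0.7, "grip": 4.5}
    - {"rx": 0, "ry": 0, "rz": 0, "dx": 0, "dy": 0, "dz": -1.8, "grip": 4.5}
    - {"rx": 0, "ry": 0, "rz": 0, "dx": 0, "dy": 0, "dz": -3, "grip": 4.5}
    - {"rx": 0, "ry": 0, "rz": 0, "dx": 0, "dy": 0, "dz": -4, "grip": 4.5}
    - {"rx": 0, "ry": 0, "rz": 0, "dx": 0, "dy": 0, "dz": -4, "grip": 4.5}
    - {"rx": 0, "ry": 0, "rz": 0, "dx": 0, "dy": 0, "dz": -3.5, "grip": 4.5}
    - {"rx": 0, "ry": 0, "rz": 0, "dx": -0.5, "dy": 0, "dz": -2, "grip": 4.5}
    - {"rx": 0, "ry": 0, "rz": 0, "dx": -1.2, "dy": 0, "dz": -1, "grip": 4.5}

```text
time: 26.1
eef_pos: [0.5503, 0.3607, 0.3144]
tool_rot: [[-0.001, 1.0, 0.003], [1.0, 0.001, 0.001], [0.001, 0.003, -1.0]]
ft_force: [-0.7, -0.7, -1.5]
finger_gap: 0.053
```

Emit:
apply_moves:
  moves:
    - {"rx": 0, "ry": 0, "rz": 0, "dx": -2.2, "dy": 0, "dz": 0, "grip": 4.5}
    - {"rx": 0, "ry": 0, "rz": 0, "dx": -3, "dy": 0, "dz": 0, "grip": 4.5}
    - {"rx": 0, "ry": 0, "rz": 0, "dx": -3.5, "dy": 0, "dz": 0, "grip": 4.5}
    - {"rx": 0, "ry": 0, "rz": 0, "dx": -3.5, "dy": 0, "dz": 0, "grip": 4.5}
    - {"rx": 0, "ry": 0, "rz": 0, "dx": -3.5, "dy": 0, "dz": 0, "grip": 4.5}
    - {"rx": 0, "ry": 0, "rz": 0, "dx": -3.5, "dy": 0, "dz": 0, "grip": 4.5}
    - {"rx": 0, "ry": 0, "rz": 0, "dx": -3.5, "dy": 0, "dz": 0, "grip": 4.5}
    - {"rx": 0, "ry": 0, "rz": 0, "dx": -3.5, "dy": 0, "dz": 0, "grip": 4.5}

```text
time: 26.9
eef_pos: [0.5492, 0.0958, 0.3095]
tool_rot: [[0.001, 1.0, -0.002], [1.0, -0.001, -0.001], [-0.001, -0.002, -1.0]]
ft_force: [1.6, -0.2, -2.1]
finger_gap: 0.0532
```

Emit:
apply_moves:
  moves:
    - {"rx": 0, "ry": 0, "rz": 0, "dx": -3.5, "dy": 0, "dz": 0, "grip": 4.5}
    - {"rx": 0, "ry": 0, "rz": 0, "dx": -3.5, "dy": 0, "dz": 0, "grip": 4.5}
    - {"rx": 0, "ry": 0, "rz": 0, "dx": -3.5, "dy": 0, "dz": 0, "grip": 4.5}
    - {"rx": 0, "ry": 0, "rz": 0, "dx": -3.5, "dy": 0, "dz": 0, "grip": 4.5}
    - {"rx": 0, "ry": 0, "rz": 0, "dx": -3.5, "dy": 0, "dz": 0, "grip": 4.5}
    - {"rx": 0, "ry": 0, "rz": 0, "dx": -3.5, "dy": 0, "dz": 0, "grip": 4.5}
    - {"rx": 0, "ry": 0, "rz": 0, "dx": -3.5, "dy": 0, "dz": 0, "grip": 4.5}
    - {"rx": 0, "ry": 0, "rz": 0, "dx": -3.5, "dy": 0, "dz": 0, "grip": 4.5}

```text
time: 27.7
eef_pos: [0.5486, -0.1837, 0.3096]
tool_rot: [[0.001, 1.0, -0.002], [1.0, -0.001, 0.0], [0.0, -0.002, -1.0]]
ft_force: [0.9, 0.1, -2.0]
finger_gap: 0.053
```

Emit:
apply_moves:
  moves:
    - {"rx": 0, "ry": 0, "rz": 0, "dx": -3.5, "dy": 0.1, "dz": 0, "grip": 4.5}
    - {"rx": 0, "ry": 0, "rz": 0, "dx": -3.5, "dy": 0.1, "dz": 0, "grip": 4.5}
    - {"rx": 0, "ry": 0, "rz": 0, "dx": -3.5, "dy": 0.1, "dz": 0, "grip": 4.5}
    - {"rx": 0, "ry": 0, "rz": 0, "dx": -3.3, "dy": 0.1, "dz": 0, "grip": 4.5}
    - {"rx": 0, "ry": 0, "rz": 0, "dx": -2.6, "dy": 0, "dz": 0, "grip": 4.5}
    - {"rx": 0, "ry": 0, "rz": 0, "dx": -1.8, "dy": 0, "dz": 0.5, "grip": 4.5}
    - {"rx": 0, "ry": 0, "rz": 0, "dx": -1, "dy": 0, "dz": 1.5, "grip": 4.5}
    - {"rx": 0, "ry": 0, "rz": 0, "dx": -0.4, "dy": 0, "dz": 2.5, "grip": 4.5}

```text
time: 28.5
eef_pos: [0.5538, -0.3783, 0.2652]
tool_rot: [[0.001, 1.0, 0.001], [1.0, -0.001, -0.001], [-0.001, 0.001, -1.0]]
ft_force: [0.8, -0.7, -2.8]
finger_gap: 0.0531
```

Emit:
apply_moves:
  moves:
    - {"rx": 0, "ry": 0, "rz": 0, "dx": 0, "dy": 0, "dz": 2.5, "grip": 4.5}
    - {"rx": 0, "ry": 0, "rz": 0, "dx": 0, "dy": 0, "dz": 2.5, "grip": 4.5}
    - {"rx": 0, "ry": 0, "rz": 0, "dx": 0, "dy": 0, "dz": 2, "grip": 4.5}
    - {"rx": 0, "ry": 0, "rz": 0, "dx": 0, "dy": 0, "dz": 1.5, "grip": 4.5}
    - {"rx": 0, "ry": 0, "rz": 0, "dx": 0, "dy": 0, "dz": 1, "grip": 4.5}
    - {"rx": 0, "ry": 0, "rz": 0, "dx": 0, "dy": 0, "dz": 0.5, "grip": 4.5}
    - {"rx": 0, "ry": 0, "rz": 0, "dx": 0, "dy": 0, "dz": 0, "grip": 4.5}
    - {"rx": 0, "ry": 0, "rz": 0, "dx": 0, "dy": 0, "dz": 0, "grip": 4.5}

```text
time: 29.3
eef_pos: [0.5546, -0.3776, 0.1669]
tool_rot: [[-0.0, 1.0, 0.001], [1.0, 0.0, -0.001], [-0.001, 0.001, -1.0]]
ft_force: [-0.5, 0.8, -2.1]
finger_gap: 0.053
```

```bash
python3 wr.py w7 .5532,-.378,.018
```

```text
[ 0.55461107 -0.37759401  0.1670702 ] [ 0.46962327 -0.37783971  0.31069399] 415.1405835417127
.5532,-.378,.018 314.7429055620495 231.07630832030037
```

View pics/w7.png

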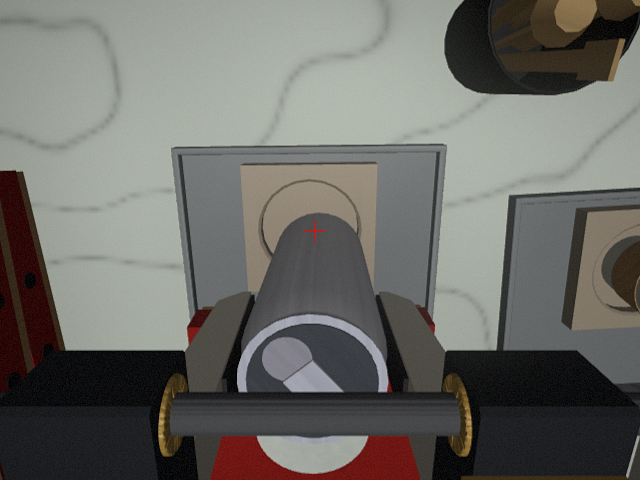

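The well spans columns 259–360 with its centre at about (310,227), so the can needs about 3 mm toward -y and 2.5 mm toward -x. Correcting and lowering.

Emit:
apply_moves:
  moves:
    - {"rx": 0, "ry": 0, "rz": 0, "dx": -0.3, "dy": -0.25, "dz": 0.5, "grip": 4.5}
    - {"rx": 0, "ry": 0, "rz": 0, "dx": 0, "dy": 0, "dz": 1.2, "grip": 4.5}
    - {"rx": 0, "ry": 0, "rz": 0, "dx": 0, "dy": 0, "dz": 1.2, "grip": 4.5}
    - {"rx": 0, "ry": 0, "rz": 0, "dx": 0, "dy": 0, "dz": 1, "grip": 4.5}
    - {"rx": 0, "ry": 0, "rz": 0, "dx": 0, "dy": 0, "dz": 0.8, "grip": 4.5}
    - {"rx": 0, "ry": 0, "rz": 0, "dx": 0, "dy": 0, "dz": 0.4, "grip": 4.5}
    - {"rx": 0, "ry": 0, "rz": 0, "dx": 0, "dy": 0, "dz": 0.2, "grip": 4.5}
    - {"rx": 0, "ry": 0, "rz": 0, "dx": 0, "dy": 0, "dz": 0, "grip": 4.5}

```text
time: 30.15
eef_pos: [0.5519, -0.3804, 0.113]
tool_rot: [[-0.0, 1.0, 0.0], [1.0, 0.0, -0.0], [-0.0, 0.0, -1.0]]
ft_force: [1.2, -0.2, -2.0]
finger_gap: 0.053
```

Emit:
apply_moves:
  moves:
    - {"rx": 0, "ry": 0, "rz": 0, "dx": 0, "dy": 0, "dz": 0.1, "grip": 4.5}
    - {"rx": 0, "ry": 0, "rz": 0, "dx": 0, "dy": 0, "dz": 0, "grip": 4.5}
    - {"rx": 0, "ry": 0, "rz": 0, "dx": 0, "dy": 0, "dz": 0, "grip": 4.5}
    - {"rx": 0, "ry": 0, "rz": 0, "dx": 0, "dy": 0, "dz": 0, "grip": 4.5}
    - {"rx": 0, "ry": 0, "rz": 0, "dx": 0, "dy": 0, "dz": 0, "grip": 4.5}
    - {"rx": 0, "ry": 0, "rz": 0, "dx": 0, "dy": 0, "dz": 0, "grip": 4.5}
    - {"rx": 0, "ry": 0, "rz": 0, "dx": 0, "dy": 0, "dz": 0, "grip": 4.5}
    - {"rx": 0, "ry": 0, "rz": 0, "dx": 0, "dy": 0, "dz": 0, "grip": 4.5}

```text
time: 30.95
eef_pos: [0.5519, -0.3805, 0.1122]
tool_rot: [[0.0, 1.0, 0.0], [1.0, -0.0, -0.0], [-0.0, 0.0, -1.0]]
ft_force: [-0.0, 0.5, -2.1]
finger_gap: 0.0531
```

Emit:
apply_moves:
  moves:
    - {"rx": 0, "ry": 0, "rz": 0, "dx": 0, "dy": 0, "dz": 0.1, "grip": 4.5}
    - {"rx": 0, "ry": 0, "rz": 0, "dx": 0, "dy": 0, "dz": 0.05, "grip": 4.5}
    - {"rx": 0, "ry": 0, "rz": 0, "dx": 0, "dy": 0, "dz": 0, "grip": 4.5}
    - {"rx": 0, "ry": 0, "rz": 0, "dx": 0, "dy": 0, "dz": 0, "grip": 4.5}
    - {"rx": 0, "ry": 0, "rz": 0, "dx": 0, "dy": 0, "dz": 0, "grip": 4.5}
    - {"rx": 0, "ry": 0, "rz": 0, "dx": 0, "dy": 0, "dz": 0, "grip": 4.5}
    - {"rx": 0, "ry": 0, "rz": 0, "dx": 0, "dy": 0, "dz": 0, "grip": 4.5}
    - {"rx": 0, "ry": 0, "rz": 0, "dx": 0, "dy": 0, "dz": 0, "grip": 4.5}

```text
time: 31.75
eef_pos: [0.5524, -0.3805, 0.112]
tool_rot: [[-0.0, 1.0, 0.002], [1.0, 0.0, -0.001], [-0.001, 0.002, -1.0]]
ft_force: [-0.6, 3.1, 8.8]
finger_gap: 0.0531
```

The force flipped to +8.8 N at the expected height, so the can is on the well floor. Releasing.

Emit:
apply_moves:
  moves:
    - {"rx": 0, "ry": 0, "rz": 0, "dx": 0, "dy": 0, "dz": -0.08, "grip": 4.5}
    - {"rx": 0, "ry": 0, "rz": 0, "dx": 0, "dy": 0, "dz": 0, "grip": 5.2}
    - {"rx": 0, "ry": 0, "rz": 0, "dx": 0, "dy": 0, "dz": 0, "grip": 5.6}
    - {"rx": 0, "ry": 0, "rz": 0, "dx": 0, "dy": 0, "dz": 0, "grip": 7}
    - {"rx": 0, "ry": 0, "rz": 0, "dx": 0, "dy": 0, "dz": 0, "grip": 8.5}
    - {"rx": 0, "ry": 0, "rz": 0, "dx": 0, "dy": 0, "dz": 0, "grip": 9.3}
    - {"rx": 0, "ry": 0, "rz": 0, "dx": 0, "dy": 0, "dz": -1, "grip": 9.3}
    - {"rx": 0, "ry": 0, "rz": 0, "dx": 0, "dy": 0, "dz": -3, "grip": 9.3}

```text
time: 32.55
eef_pos: [0.5509, -0.3798, 0.1494]
tool_rot: [[0.0, 1.0, -0.004], [1.0, -0.0, 0.003], [0.003, -0.004, -1.0]]
ft_force: [-0.5, 0.1, -0.3]
finger_gap: 0.0904
```

Emit:
apply_moves:
  moves:
    - {"rx": 0, "ry": 0, "rz": 0, "dx": 0, "dy": 0, "dz": -4.5, "grip": 9.3}
    - {"rx": 0, "ry": 0, "rz": 0, "dx": 0, "dy": 0, "dz": -4.5, "grip": 9.3}
    - {"rx": 0, "ry": 0, "rz": 0, "dx": 0, "dy": 0, "dz": -2, "grip": 9.3}
    - {"rx": 0, "ry": 0, "rz": 0, "dx": 2, "dy": 0, "dz": 0, "grip": 9.3}
    - {"rx": 0, "ry": 0, "rz": 0, "dx": 4, "dy": 0, "dz": 0, "grip": 9.3}
    - {"rx": 0, "ry": 0, "rz": 0, "dx": 4.8, "dy": 0, "dz": 0, "grip": 9.3}
    - {"rx": 0, "ry": 0, "rz": 0, "dx": 4.8, "dy": 0, "dz": 0, "grip": 9.3}
    - {"rx": 0, "ry": 0, "rz": 0, "dx": 4.8, "dy": 0, "dz": 0, "grip": 9.3}

```text
time: 33.35
eef_pos: [0.551, -0.1739, 0.2606]
tool_rot: [[0.0, 1.0, -0.001], [1.0, -0.0, 0.0], [0.0, -0.001, -1.0]]
ft_force: [1.7, -0.2, 0.6]
finger_gap: 0.093
```

Emit:
apply_moves:
  moves:
    - {"rx": 0, "ry": 0, "rz": 0, "dx": 4.8, "dy": 0, "dz": 0, "grip": 9.3}
    - {"rx": 0, "ry": 0, "rz": 0, "dx": 4.8, "dy": 0, "dz": 0, "grip": 9.3}
    - {"rx": 0, "ry": 0, "rz": 0, "dx": 4.8, "dy": 0, "dz": 0, "grip": 9.3}
    - {"rx": 0, "ry": 0, "rz": 0, "dx": 4.8, "dy": 0, "dz": 0, "grip": 9.3}
    - {"rx": 0, "ry": 0, "rz": 0, "dx": 4.6, "dy": -1, "dz": 0, "grip": 9.3}
    - {"rx": 0, "ry": 0, "rz": 0, "dx": 4.3, "dy": -2, "dz": 0, "grip": 9.3}
    - {"rx": 0, "ry": 0, "rz": 0, "dx": 4.3, "dy": -2, "dz": 0, "grip": 9.3}
    - {"rx": 0, "ry": 0, "rz": 0, "dx": 4, "dy": -2, "dz": 0, "grip": 9.3}

```text
time: 34.15
eef_pos: [0.4799, 0.1896, 0.2606]
tool_rot: [[-0.0, 1.0, -0.001], [1.0, 0.0, -0.0], [-0.0, -0.001, -1.0]]
ft_force: [-0.1, -0.2, -1.0]
finger_gap: 0.0929
```

Emit:
apply_moves:
  moves:
    - {"rx": 0, "ry": 0, "rz": 0, "dx": 3, "dy": -2.2, "dz": 1, "grip": 9.3}
    - {"rx": 0, "ry": 0, "rz": 0, "dx": 2.3, "dy": -1.8, "dz": 1.5, "grip": 9.3}
    - {"rx": 0, "ry": 0, "rz": 0, "dx": 1.3, "dy": -1, "dz": 2, "grip": 9.3}
    - {"rx": 0, "ry": 0, "rz": 0, "dx": 0.5, "dy": -0.4, "dz": 2.5, "grip": 9.3}
    - {"rx": 0, "ry": 0, "rz": 0, "dx": 0, "dy": 0, "dz": 2, "grip": 9.3}
    - {"rx": 0, "ry": 0, "rz": 0, "dx": 0, "dy": 0, "dz": 1, "grip": 9.3}
    - {"rx": 0, "ry": 0, "rz": 0, "dx": 0, "dy": 0, "dz": 0, "grip": 9.3}
    - {"rx": 0, "ry": 0, "rz": 0, "dx": 0, "dy": 0, "dz": 0, "grip": 9.3}

```text
time: 34.95
eef_pos: [0.4279, 0.2586, 0.162]
tool_rot: [[0.0, 1.0, 0.0], [1.0, -0.0, 0.0], [0.0, 0.0, -1.0]]
ft_force: [0.8, -0.4, 0.5]
finger_gap: 0.0932
```

```bash
python3 wr.py w8 .4245,.2625,.046
```

```text
[0.42809787 0.25865194 0.16237456] [0.34301987 0.25821272 0.30584044] 415.1405835417127
.4245,.2625,.046 321.1738444387889 241.96439018454683
```

View pics/w8.png

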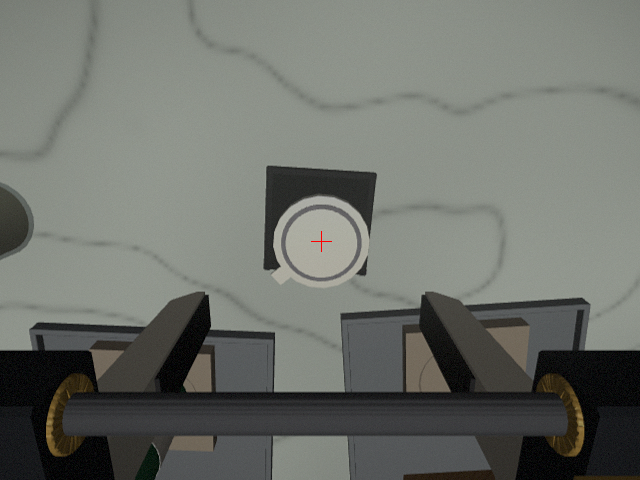

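The tub lid is at (321,241), exactly where projected.

Emit:
apply_moves:
  moves:
    - {"rx": 0, "ry": 0, "rz": 0, "dx": 0.4, "dy": -0.35, "dz": 1.5, "grip": 9.3}
    - {"rx": 0, "ry": 0, "rz": 0, "dx": 0, "dy": 0, "dz": 3, "grip": 9.3}
    - {"rx": 0, "ry": 0, "rz": 0, "dx": 0, "dy": 0, "dz": 3, "grip": 9.3}
    - {"rx": 0, "ry": 0, "rz": 0, "dx": 0, "dy": 0, "dz": 2.5, "grip": 9.3}
    - {"rx": 0, "ry": 0, "rz": 0, "dx": 0, "dy": 0, "dz": 1.3, "grip": 9.3}
    - {"rx": 0, "ry": 0, "rz": 0, "dx": 0, "dy": 0, "dz": 0.4, "grip": 8}
    - {"rx": 0, "ry": 0, "rz": 0, "dx": 0, "dy": 0, "dz": 0, "grip": 7.2}
    - {"rx": 0, "ry": 0, "rz": 0, "dx": 0, "dy": 0, "dz": 0, "grip": 6.6}
  force: 12

```text
time: 35.8
eef_pos: [0.4249, 0.2629, 0.0455]
tool_rot: [[0.0, 1.0, 0.001], [1.0, -0.0, 0.001], [0.001, 0.001, -1.0]]
ft_force: [0.3, -0.3, 0.3]
finger_gap: 0.074
```

Emit:
apply_moves:
  moves:
    - {"rx": 0, "ry": 0, "rz": 0, "dx": 0, "dy": 0, "dz": 0, "grip": 6}
    - {"rx": 0, "ry": 0, "rz": 0, "dx": 0, "dy": 0, "dz": 0, "grip": 5.5}
    - {"rx": 0, "ry": 0, "rz": 0, "dx": 0, "dy": 0, "dz": 0, "grip": 5.5}
    - {"rx": 0, "ry": 0, "rz": 0, "dx": 0, "dy": 0, "dz": 0, "grip": 5.5}
    - {"rx": 0, "ry": 0, "rz": 0, "dx": 0, "dy": 0, "dz": -1, "grip": 5.5}
    - {"rx": 0, "ry": 0, "rz": 0, "dx": 0, "dy": 0, "dz": -2, "grip": 5.5}
    - {"rx": 0, "ry": 0, "rz": 0, "dx": 0, "dy": 0, "dz": -2, "grip": 5.5}
    - {"rx": 0, "ry": 0, "rz": 0, "dx": 0, "dy": 0, "dz": -1, "grip": 5.5}
  force: 15

```text
time: 36.6
eef_pos: [0.4248, 0.2628, 0.1066]
tool_rot: [[0.0, 1.0, 0.002], [1.0, -0.0, 0.001], [0.001, 0.002, -1.0]]
ft_force: [-0.3, 0.4, -1.5]
finger_gap: 0.0636
```

Emit:
apply_moves:
  moves:
    - {"rx": 0, "ry": 0, "rz": 0, "dx": 0.8, "dy": 0.9, "dz": 0, "grip": 5.5}
    - {"rx": 0, "ry": 0, "rz": 0, "dx": 1.7, "dy": 1.9, "dz": 0, "grip": 5.5}
    - {"rx": 0, "ry": 0, "rz": 0, "dx": 2.3, "dy": 2.5, "dz": 0, "grip": 5.5}
    - {"rx": 0, "ry": 0, "rz": 0, "dx": 2.4, "dy": 2.5, "dz": 0, "grip": 5.5}
    - {"rx": 0, "ry": 0, "rz": 0, "dx": 2.2, "dy": 2.4, "dz": 0, "grip": 5.5}
    - {"rx": 0, "ry": 0, "rz": 0, "dx": 1.6, "dy": 1.7, "dz": 0, "grip": 5.5}
    - {"rx": 0, "ry": 0, "rz": 0, "dx": 0.8, "dy": 0.9, "dz": 0, "grip": 5.5}
    - {"rx": 0, "ry": 0, "rz": 0, "dx": 0, "dy": 0, "dz": 0, "grip": 5.5}

```text
time: 37.4
eef_pos: [0.5527, 0.3811, 0.1028]
tool_rot: [[-0.0, 1.0, -0.001], [1.0, 0.0, -0.001], [-0.001, -0.001, -1.0]]
ft_force: [-0.8, -0.8, -0.4]
finger_gap: 0.0634
```

Emit:
apply_moves:
  moves:
    - {"rx": 0, "ry": 0, "rz": 0, "dx": 0, "dy": 0, "dz": 0.5, "grip": 5.5}
    - {"rx": 0, "ry": 0, "rz": 0, "dx": 0, "dy": 0, "dz": 1, "grip": 5.5}
    - {"rx": 0, "ry": 0, "rz": 0, "dx": 0, "dy": 0, "dz": 0.5, "grip": 5.5}
    - {"rx": 0, "ry": 0, "rz": 0, "dx": 0, "dy": 0, "dz": 0, "grip": 5.5}
    - {"rx": 0, "ry": 0, "rz": 0, "dx": 0, "dy": 0, "dz": 0, "grip": 5.5}
    - {"rx": 0, "ry": 0, "rz": 0, "dx": 0, "dy": 0, "dz": 0, "grip": 5.5}
    - {"rx": 0, "ry": 0, "rz": 0, "dx": 0, "dy": 0, "dz": 0, "grip": 5.5}
    - {"rx": 0, "ry": 0, "rz": 0, "dx": 0, "dy": 0, "dz": 0, "grip": 5.5}

```text
time: 38.2
eef_pos: [0.5524, 0.3806, 0.0846]
tool_rot: [[-0.0, 1.0, 0.0], [1.0, 0.0, 0.0], [0.0, 0.0, -1.0]]
ft_force: [0.3, -0.0, -1.7]
finger_gap: 0.0635
```

```bash
python3 wr.py w9 .5534,.3827,.018
```

```text
[0.55239734 0.38062472 0.08455465] [0.4675435  0.380225   0.22844501] 415.1405835417127
.5534,.3827,.018 319.1282882579545 276.73365172237993
```

View pics/w9.png

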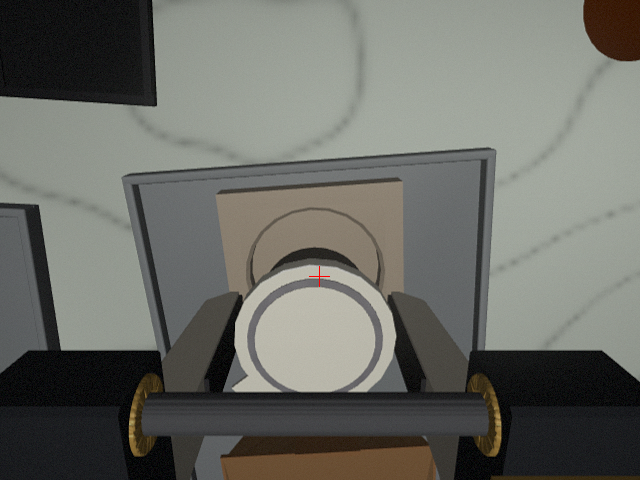

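The well is centred near column 315 and the tub at 316, so they are aligned. Lowering.

Emit:
apply_moves:
  moves:
    - {"rx": 0, "ry": 0, "rz": 0, "dx": 0, "dy": -0.1, "dz": 0.6, "grip": 5.5}
    - {"rx": 0, "ry": 0, "rz": 0, "dx": 0, "dy": 0, "dz": 1, "grip": 5.5}
    - {"rx": 0, "ry": 0, "rz": 0, "dx": 0, "dy": 0, "dz": 0.9, "grip": 5.5}
    - {"rx": 0, "ry": 0, "rz": 0, "dx": 0, "dy": 0, "dz": 0.6, "grip": 5.5}
    - {"rx": 0, "ry": 0, "rz": 0, "dx": 0, "dy": 0, "dz": 0.3, "grip": 5.5}
    - {"rx": 0, "ry": 0, "rz": 0, "dx": 0, "dy": 0, "dz": 0.2, "grip": 5.5}
    - {"rx": 0, "ry": 0, "rz": 0, "dx": 0, "dy": 0, "dz": 0, "grip": 5.5}
    - {"rx": 0, "ry": 0, "rz": 0, "dx": 0, "dy": 0, "dz": 0, "grip": 5.5}

```text
time: 39.05
eef_pos: [0.5515, 0.3807, 0.0485]
tool_rot: [[-0.0, 1.0, 0.0], [1.0, 0.0, 0.0], [0.0, 0.0, -1.0]]
ft_force: [-0.4, -0.3, -1.5]
finger_gap: 0.0632
```

Emit:
apply_moves:
  moves:
    - {"rx": 0, "ry": 0, "rz": 0, "dx": 0, "dy": 0, "dz": 0.05, "grip": 5.5}
    - {"rx": 0, "ry": 0, "rz": 0, "dx": 0, "dy": 0, "dz": 0.05, "grip": 5.5}
    - {"rx": 0, "ry": 0, "rz": 0, "dx": 0, "dy": 0, "dz": 0, "grip": 5.5}
    - {"rx": 0, "ry": 0, "rz": 0, "dx": 0, "dy": 0, "dz": 0, "grip": 5.5}
    - {"rx": 0, "ry": 0, "rz": 0, "dx": 0, "dy": 0, "dz": 0, "grip": 5.5}
    - {"rx": 0, "ry": 0, "rz": 0, "dx": 0, "dy": 0, "dz": 0, "grip": 5.5}
    - {"rx": 0, "ry": 0, "rz": 0, "dx": 0, "dy": 0, "dz": 0, "grip": 5.5}
    - {"rx": 0, "ry": 0, "rz": 0, "dx": 0, "dy": 0, "dz": 0, "grip": 5.5}

```text
time: 39.85
eef_pos: [0.5515, 0.3807, 0.0484]
tool_rot: [[0.0, 1.0, 0.001], [1.0, -0.0, 0.0], [0.0, 0.001, -1.0]]
ft_force: [-4.2, -3.1, 8.4]
finger_gap: 0.0635
```

Contact at the well floor. Releasing and backing off.

Emit:
apply_moves:
  moves:
    - {"rx": 0, "ry": 0, "rz": 0, "dx": 0, "dy": 0, "dz": -0.06, "grip": 5.5}
    - {"rx": 0, "ry": 0, "rz": 0, "dx": 0, "dy": 0, "dz": 0, "grip": 6.2}
    - {"rx": 0, "ry": 0, "rz": 0, "dx": 0, "dy": 0, "dz": 0, "grip": 6.6}
    - {"rx": 0, "ry": 0, "rz": 0, "dx": 0, "dy": 0, "dz": 0, "grip": 8}
    - {"rx": 0, "ry": 0, "rz": 0, "dx": 0, "dy": 0, "dz": 0, "grip": 9.3}
    - {"rx": 0, "ry": 0, "rz": 0, "dx": 0, "dy": 0, "dz": 0, "grip": 9.3}
    - {"rx": 0, "ry": 0, "rz": 0, "dx": 0, "dy": 0, "dz": -1, "grip": 9.3}
    - {"rx": 0, "ry": 0, "rz": 0, "dx": 0, "dy": 0, "dz": -3, "grip": 9.3}

```text
time: 40.65
eef_pos: [0.5502, 0.3799, 0.086]
tool_rot: [[-0.0, 1.0, -0.004], [1.0, 0.0, -0.002], [-0.002, -0.004, -1.0]]
ft_force: [-0.2, 0.1, 0.8]
finger_gap: 0.0925
```

Emit:
apply_moves:
  moves:
    - {"rx": 0, "ry": 0, "rz": 0, "dx": 0, "dy": 0, "dz": -4.5, "grip": 9.3}
    - {"rx": 0, "ry": 0, "rz": 0, "dx": 0, "dy": 0, "dz": -4.5, "grip": 9.3}
    - {"rx": 0, "ry": 0, "rz": 0, "dx": 0, "dy": 0, "dz": -4.5, "grip": 9.3}
    - {"rx": 0, "ry": 0, "rz": 0, "dx": 2, "dy": -3, "dz": -2, "grip": 9.3}
    - {"rx": 0, "ry": 0, "rz": 0, "dx": 3, "dy": -3.5, "dz": 0, "grip": 9.3}
    - {"rx": 0, "ry": 0, "rz": 0, "dx": 3, "dy": -3.5, "dz": 0, "grip": 9.3}
    - {"rx": 0, "ry": 0, "rz": 0, "dx": 3, "dy": -3.5, "dz": 0, "grip": 9.3}
    - {"rx": 0, "ry": 0, "rz": 0, "dx": 3, "dy": -3.5, "dz": 0, "grip": 9.3}

```text
time: 41.45
eef_pos: [0.3797, 0.5214, 0.244]
tool_rot: [[0.0, 1.0, 0.001], [1.0, -0.0, 0.001], [0.001, 0.001, -1.0]]
ft_force: [0.3, 0.2, -0.8]
finger_gap: 0.093
```

Emit:
apply_moves:
  moves:
    - {"rx": 0, "ry": 0, "rz": 0, "dx": 3, "dy": -3.5, "dz": 0, "grip": 9.3}
    - {"rx": 0, "ry": 0, "rz": 0, "dx": 3, "dy": -3.5, "dz": 0, "grip": 9.3}
    - {"rx": 0, "ry": 0, "rz": 0, "dx": 3, "dy": -3.5, "dz": 0, "grip": 9.3}
    - {"rx": 0, "ry": 0, "rz": 0, "dx": 2, "dy": -2, "dz": 0, "grip": 9.3}
    - {"rx": 0, "ry": 0, "rz": 0, "dx": 0, "dy": 0, "dz": 0, "grip": 9.3}
    - {"rx": 0, "ry": 0, "rz": 0, "dx": 0, "dy": 0, "dz": 0, "grip": 9.3}
    - {"rx": 0, "ry": 0, "rz": 0, "dx": 0, "dy": 0, "dz": 0, "grip": 9.3}
    - {"rx": 0, "ry": 0, "rz": 0, "dx": 0, "dy": 0, "dz": 0, "grip": 9.3}

```text
time: 42.25
eef_pos: [0.2572, 0.63, 0.2433]
tool_rot: [[0.001, 1.0, 0.0], [1.0, -0.001, 0.0], [0.0, 0.0, -1.0]]
ft_force: [-0.3, 0.2, 0.2]
finger_gap: 0.0934
```

Run:
```python
from bench import arm
import cv2,numpy as np
from h import *
p,d=arm.get_image("top");im=p[...,::-1];cv2.imwrite("pics/top1.png",im);i=arm.camera_info("top")
cv2.imwrite("pics/crop1.png",cv2.resize(im[110:290,120:540],(800,343),interpolation=cv2.INTER_CUBIC))
s,_=arm.get_image("side");cv2.imwrite("pics/s3.png",cv2.resize(s[130:430,200:600,::-1],(800,600)))
W=cloud(d,i)
seat=dict(tub=(.5525,.381),bottle=(.5725,.126),cup=(.5835,-.1285),can=(.552,-.380))
for n,c,lo,hi,z in (("tub",(209,217),.04,.07,.049),("bottle",(304,209),.148,.18,.162),("cup",(400,205),.07,.1,.084),("can",(495,214),.125,.17,.141),("shaker",(344,267),.085,.13,.103)):
    r=28;w=W[c[1]-r:c[1]+r,c[0]-r:c[0]+r,2];vv,uu=np.nonzero((w>lo)&(w<hi))
    cc,R=cv2.minEnclosingCircle(np.stack([uu,vv],1).astype(np.float32))
    P=ray(cc[0]+c[0]-r,cc[1]+c[1]-r,z,i);q=seat.get(n,(.4207,.0199))
    print(n,len(uu),round(R,1),P[:2].round(4),"off mm",((P[:2]-q)*1000).round(1),"ztop",np.median(w[(w>lo)&(w<hi)]).round(4))
```

```text
tub 465 13.5 [0.5574 0.3801] off mm [ 4.9 -0.9] ztop 0.0515
bottle 114 6.2 [0.5724 0.1269] off mm [-0.1  0.9] ztop 0.1631
cup 486 12.5 [ 0.5827 -0.1273] off mm [-0.8  1.2] ztop 0.0844
can 372 11.3 [ 0.5509 -0.3715] off mm [-1.1  8.5] ztop 0.1419
shaker 437 11.8 [0.4207 0.02  ] off mm [-0.   0.1] ztop 0.1001
```

View pics/s3.png

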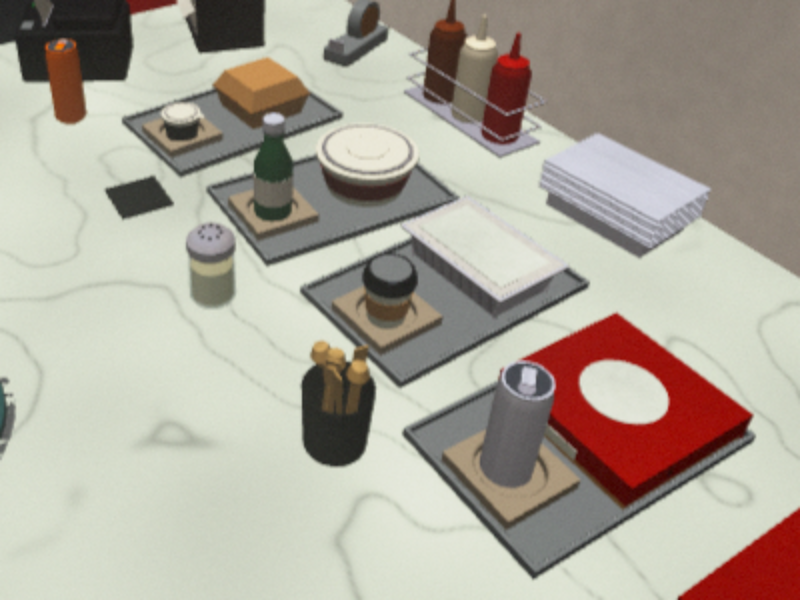

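View pics/crop1.png

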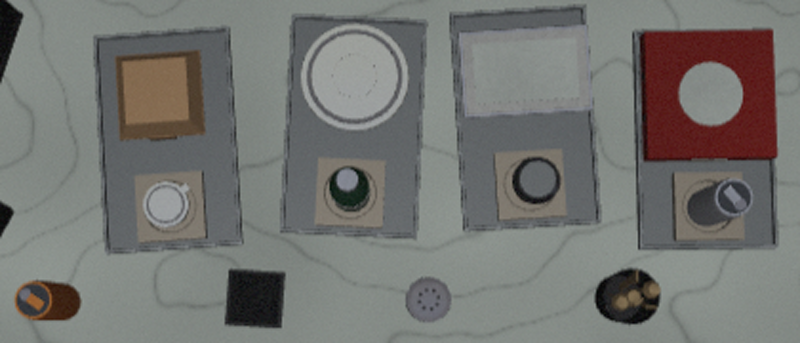

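All four look seated, but the can's top measures 8.5 mm off while the others are within 5 mm. I'll check whether it leans.

Run:
```python
from bench import arm
import cv2,numpy as np
from h import *
d=None
def proj(P,i):
    q=(np.array(P)-i['position'])@np.array(i['attitude']);return np.array([i['cx']+i['fx']*q[0]/-q[2],i['cy']-i['fy']*q[1]/-q[2]])
i=arm.camera_info("top");im=cv2.imread("pics/top1.png")
p,_=arm.get_image("side");s=np.ascontiguousarray(p[...,::-1]);j=arm.camera_info("side")
S=6;a=cv2.resize(im[185:245,450:545],None,fx=S,fy=S,interpolation=cv2.INTER_CUBIC);b=cv2.resize(s[290:400,400:510],None,fx=5,fy=5,interpolation=cv2.INTER_CUBIC)
t=np.linspace(0,2*np.pi,40)
for cy,col in((-.380,(0,0,255)),(-.372,(0,255,0))):
  for z,r in((.141,.0255),(.0075,.0255),(.125,.0265)):
    q=np.array([proj((.552+r*np.cos(x),cy+r*np.sin(x),z),i) for x in t]);cv2.polylines(a,[((q-[450,185]+.5)*S).astype(int)],True,col)
    q=np.array([proj((.552+r*np.cos(x),cy+r*np.sin(x),z),j) for x in t]);cv2.polylines(b,[((q-[400,290]+.5)*5).astype(int)],True,col)
q=np.array([proj((.553+.036*np.cos(x),-.379+.036*np.sin(x),.018),i) for x in t]);cv2.polylines(a,[((q-[450,185]+.5)*S).astype(int)],True,(255,255,0))
q=np.array([proj((.553+.036*np.cos(x),-.379+.036*np.sin(x),.018),j) for x in t]);cv2.polylines(b,[((q-[400,290]+.5)*5).astype(int)],True,(255,255,0))
cv2.imwrite("pics/ca.png",a);cv2.imwrite("pics/cb.png",b)
```

```text
(no output)
```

View pics/ca.png

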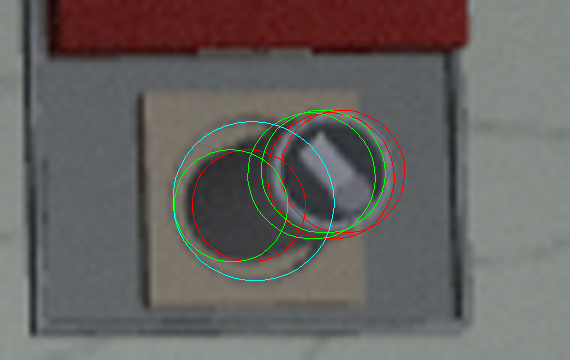

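View pics/cb.png

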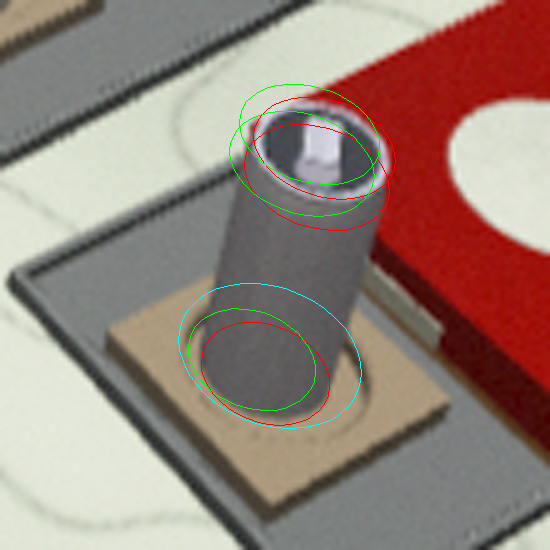

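Both overlays put the can upright and inside its well at about y = -0.377 m; the 8.5 mm reading came from a window that clipped its top. All tops are at the heights expected for the well floor, and the shaker has not moved. Handing in.

```bash
python3 -c "
from bench import arm
print(arm.sense()['time'],arm.finish_job())"
```

```text
the job is handed in; nothing more can be done
42.4 None
```

I put all four items in the seats of their own trays and handed the job in at 42.4 s. `finish_job` gives no verdict, so I don't know the official result.

I parked the tub on the mat, then moved the bottle to the bowl tray, the cup to the foil tray, the can to the pizza tray, and the tub from the mat to the burger tray.

**Last checks:**
- **Standing and height:** the final pictures show all four upright. Their tops measured 141.9 mm (can), 163.1 mm (bottle), 84.4 mm (cup) and 51.5 mm (tub), within 3 mm of what standing on the well floor should give.
- **Position:** the bottle and cup are within 1.5 mm of my estimated well centres. The tub read 5 mm off, partly because its tear tab was in the measurement.
- **Surroundings:** the shaker moved 0.1 mm by measurement, and the gripper is well clear of everything.

**Checks that disagreed:**
- **Can position:** it first read 8.5 mm off centre, which I put down to the measuring window clipping its top. Overlays on the top and side views put it upright and about 3 mm off.
- **Cameras:** the wrist and top cameras differed by 2–4 mm on the seat positions, so I aimed between the two.

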